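# Make up a tube fitting: finger-tight plus a quarter turn

## Task

The nut of the tube fitting on the small distribution block is still loose. Run it down clockwise with the fingers until it is just finger-tight and no further, then fit the large end of the flare-nut wrench over the tube, down on the nut, and turn the nut one further quarter turn past finger-tight. Lift the wrench off and lay it flat on the bench clear of the block; do not force the wrench against the fitting, do not grip or knock the tube, and leave the other things where they are.

Things in the scene. Friction and masses are not known exactly. Their poses are not given: they have to be found in the camera images.
- fitting: distribution block fixed to the bench: grey block 52 x 126 mm, top 34 mm high, on a steel plate 86 x 150 mm, with two brass hose spigots on its front (-x) and a plug (top at 39 mm) in its second port, 66 mm to +y. Origin: bench level, on the vertical axis of the tube fitting. Fitting: fixed hexagon 36 mm across flats from 34 to 45 mm, then thread, loose nut, tube
- nut: steel hexagon nut on the fitting, 30 mm across flats, 18 mm high, 48 to 66 mm over the bench, top edge chamfered; it turns about the vertical axis only (clockwise seen from above tightens). Origin: bench level, on the axis. Its corners lie at 0, 60, 120.. degrees from its x axis, its flats at 30, 90, 150..
- nut_mid (a point): point on the nut's axis half-way up it, about 57 mm over the bench; axes as the nut's. The nut starts 20 to 80 degrees short of finger-tight (how far is not to be seen); until then it turns with about 0.05 N m, then it bears on the ferrule and resists; beyond about 0.5 N m it squeezes the ferrule and goes on turning, for good
- tube: straight steel tube stub, 12 mm diameter, standing upright out of the nut to 94 mm over the bench, ferrule on it inside the nut. Origin: bench level, on the axis
- tube_end (a point): centre of the tube's upper end, 94 mm over the bench at the start, 28 mm above the nut. It sinks with the ferrule: 3 mm per turn of the nut past finger-tight, so 0.75 mm for the quarter turn; its height does not change before
- wrench: double-ended steel flare-nut wrench lying flat, 207 mm long, 14 mm thick, about 0.22 kg: straight handle 13 mm wide and 10 mm high (2 to 12 mm above its underside). Origin: underside, middle of the handle; x points along the handle to the large end
- wrench_grip (a point): middle of the wrench's handle, half-way up (7 mm above the underside), near its centre of mass; axes as the wrench's
- wrench_ring (a point): centre of the large end's bore, half-way up, 95 mm from wrench_grip along x. Bore: hexagon 31.2 mm across flats with corners on the wrench's x axis (so x lines up with a nut corner, about 4 degrees of play either way), outside diameter 46 mm, 15 mm slot at the tip. Fully down, the ring rests on the fixed hexagon and this point is 52 mm over the bench. It binds if lifted while it still bears on the nut's corners: ease it back first. The small end (22 mm) does not fit
- bubble_level: bystander: round bubble level, 34 mm diameter, 14 mm high, origin under its centre
- specimen_loose: bystander: black round mounted specimen, 30 mm diameter, 15 mm high, origin under its centre
- petri_dish: bystander: clear dish with lid, 63 mm diameter, 15 mm high, origin under its centre
- log_book: bystander: blue hard-cover book 148 x 105 x 14 mm with a pen on it, origin under its centre
- hex_key: bystander: L-shaped hexagon key, 83 x 31 x 5 mm, origin under its centre
- marker: bystander: white marker pen with a black cap, 138 mm long, 13 mm high, origin under its centre

How it is judged (in metres and radians):
On the way, in this order (a step that is already met when the one before it is completed fails the run):
1. the nut has been run down finger-tight by the fingers: it bears on the ferrule (within about 7 degrees) and has not squeezed it by more than about 10 degrees (z of nut_mid in the frame of tube_end below -0.03694 m and z of tube_end in the frame of fitting above 0.09392 m and contact force between the fingers and nut above 0.5 N), for 0.1 s.
2. the large end of the wrench is down over the nut, the ferrule still not squeezed (distance between wrench_ring and nut_mid below 0.009 m and z of tube_end in the frame of fitting above 0.09392 m), for 0.1 s.
3. the nut has been turned at least 66 degrees past finger-tight with the wrench on it (distance between wrench_ring and nut_mid below 0.012 m and z of tube_end in the frame of fitting below 0.09345 m), for 0.1 s.
At the end, for the whole second after the job is handed in: The tube has sunk 0.55 to 0.95 mm below its start (nut 66 to 114 degrees past finger-tight); the wrench lies flat and still on the bench (grip point below 14 mm, tilt under 0.1 rad), clear of the fitting (z of tube_end in the frame of fitting between 0.09305 and 0.09345 m and height (world z) of wrench_grip below 0.014 m and angle between wrench's own z axis and vertical below 0.1 rad and contact force between wrench and fitting below 0.1 N and linear speed of wrench below 0.02 m/s); the robot touches nothing.
It fails at once if the wrench was forced against the fitting or the nut (contact force between wrench and fitting above 120 N).
It fails at once if the tube was gripped or knocked (contact force between any of the arm, the fingers and tube above 5 N).
It fails at once if a bystander was pushed away (distance of any of bubble_level, specimen_loose, petri_dish, log_book, hex_key, marker from where it was at the start of the episode above 0.02 m).
It also fails if it takes over 72 s, if anything falls off the work surface, if the arm or the gripper's body presses on something with over 40 N, if the wrist force passes 120 N, or if a joint passes its speed limit or range.

## Robot

A 6-joint arm with a two-finger parallel gripper is mounted at the origin on a cart in front of the work surface, level with it; the furniture and walls round the work are solid. World frame = base frame: x ahead of the robot, y to its left, z up, the work surface at z = 0. Lengths are in mm, angles in rad, forces in N, time in s.
With the tool pointing down it reaches from about 300 to 775 mm from the base axis. Payload 14.6 kg.
Tool frame: the origin (TCP) lies between the finger pads; the fingertips stand manip.finger_overhang ahead of it and the grasp point (between the pads) lies 2 mm behind it (manip.finger_overhang is the distance from the TCP to the fingertips, in mm); z points along the fingers, y is the direction in which the jaws open and shut (so a half turn about z gives the same grasp; the last joint's range is limited). The gripper opens to 94 mm and grips with 3 to 60 N. Pads are 16 mm wide; open, the fingers measure 119 mm over their backs; the gripper's body (75 mm by 177 mm) begins 78 mm behind the grasp point.
Start: joints at [-1.285, 0.3, 1.521, -0, 1.321, -0.067], TCP at [190.032, -516.117, 222.446] pointing down, gripper open.
Joint ranges: [-3.03, 3.03], [-0.79, 2.21], [0.23, 2.52], [-1.04, 4.18], [0, 3.07], [-2.55, 2.55]. Speed limits (rad/s): [2.22, 2.22, 2.57, 3.14, 3.14, 3.14].

## Interface

Orientations are given as [roll, pitch, yaw] about the fixed x, y, z axes, in that order (R = Rz(yaw) Ry(pitch) Rx(roll)).
In Python, from cell import manip gives the robot as it stands.
- The arm moves only by the tool drive_tool, never from a script. Its argument "steps" is a list of rows, each an object with "delta_pos": the shift along the world's x, y, z in mm, a list of three; "yaw": the turn about the world's z in rad; "hand": the finger opening in mm, from 0 to 94. A call has 1 to 5 rows; each row shifts and turns the commanded pose from where the row before left it; what a row does not reach is not made up. A row lasts 1/12 s, in which the tool goes at most 41.7 mm and 7.16 degrees, less where a joint would pass 70% of its speed; a pose out of reach is approached as far as the arm can. A call is refused whole if a number of a shift passes 41.7 or a number of a turn 0.125, either way. A call with a gripper value outside its range is refused whole. The fingers move at their own pace and stop on an object; "squeeze" is the grip in N (left out, the last holds). Time passes only in rows, so rows that do not move let the fingers close. It gives the time, the measured TCP pose, the force and the opening at its end, in the units of the state.
- manip.read_state(): the state, without advancing time (a new reading comes with each control period).
- manip.camera(name): name is "side" or "top" or "wrist"; returns a dict with "frame" (400x640x3 uint8, red, green, blue), "range_z" (400x640 float32, mm along the optical axis (not along the pixel's ray), 0 where there is no reading), "intrinsics" (3x3 intrinsics, pixels), "position" and "attitude" of the camera in the world. Camera axes: x right, y down, z forward; pixel columns grow to the right and rows downward; lengths in mm; the calibration is good to about 2 mm. A picture is of the moment at which its call begins.
- manip.sign_off(): hands the job in, once; it reports no verdict.
The state is a dict: "clock": time; "joints": joint angles; "qd": joint speeds; "effort": joint torques, N m; "eef_pos": TCP position; "eef_rot": TCP orientation; "wrist_force": force on the tool from outside, world axes, zero at the start; "moment": the same for the moment, N m; "finger_gap": finger opening in mm.
Only numpy, scipy, OpenCV 4.12 (cv2) and the standard library are available. Lean on these libraries where they do the work, as an engineer would, in place of code of your own. Each camera call takes 0.05 s, during which the arm holds its last target.

## Working session

There is one attempt and no reset: what is moved stays moved. The work goes in short steps, Python scripts to look and compute and a tool call to move; the robot and the scene stay as the last step left them, time stands still between calls to the robot, and variables do not carry over. Pictures are saved under pics/ and viewed, and the job is handed in when it is done.

Besides the shell and the picture viewer there is one more tool, called by a JSON object that holds its "fn" and its "kwargs", one argument or row to a line. drive_tool: Moves the arm, as the interface text tells. Its arguments: {"type":"object","properties":{"steps":{"type":"array"},"squeeze":{"type":"number"}},"required":["steps"]}

```bash
ls; mkdir -p pics; cat > h.py <<'E'
from cell import manip
import numpy as np, cv2
def snap(n,fn):
    c=manip.camera(n); cv2.imwrite('pics/'+fn+'.png',c['frame'][:,:,::-1]); np.savez('pics/'+fn+'.npz',**{k:np.array(v) for k,v in c.items()}); return c
E
python3 - <<'E'
from h import *
print(manip.read_state()); print(manip.finger_overhang)
for n in ['top','side','wrist']:
    c=snap(n,n+'0'); print(n,c['intrinsics'],c['position'],c['attitude'])
E
```

```text
pics
{'clock': 0.0, 'joints': array([-1.28461469e+00,  3.00483567e-01,  1.52157733e+00,  8.56047208e-06,
        1.32070379e+00, -6.66201314e-02]), 'qd': array([-0.00164446,  0.00228565,  0.00113148,  0.00054123, -0.00072163,
       -0.00028207]), 'effort': array([ 2.66431867e-03, -5.31801867e+01, -3.52738202e+01,  7.09397555e-02,
        2.43992714e-02, -8.99324527e-05]), 'eef_pos': array([ 189.9607422 , -515.895237  ,  221.88106958]), 'eef_rot': array([-3.14042378e+00, -8.62962393e-05,  3.52799594e-01]), 'wrist_force': array([ 0.24281098,  0.18689494, -0.77332788]), 'moment': array([0.00231493, 0.02995728, 0.00483582]), 'finger_gap': 94.00766785293227}
17.0
top [[510.83304591   0.         321.77783703]
 [  0.         510.83304591 195.52022408]
 [  0.           0.           1.        ]] [ 441.00780274 -146.0269322  1459.2766038 ] [-3.07716237  0.00513658 -1.56845559]
side [[364.69265732   0.         318.42326283]
 [  0.         364.69265732 202.28024931]
 [  0.           0.           1.        ]] [ 356.517269   -914.47323839  412.3800017 ] [-1.97662855 -0.02454141 -0.21392432]
wrist [[324.50886772   0.         317.10180669]
 [  0.         324.50886772 199.92679481]
 [  0.           0.           1.        ]] [ 267.86934054 -486.48365182  385.21176691] [ 2.85424290e+00  1.64166781e-03 -1.21781782e+00]
```

View pics/top0.png

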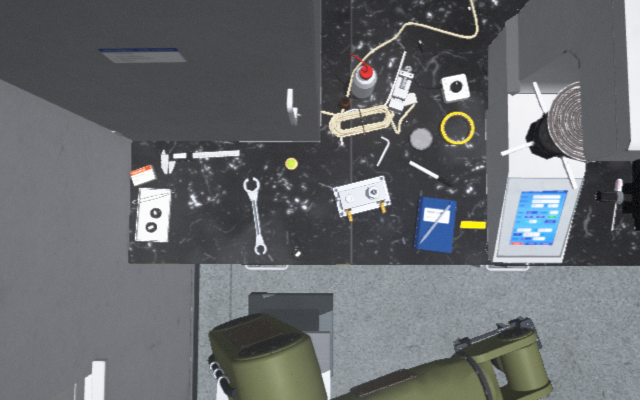

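View pics/side0.png

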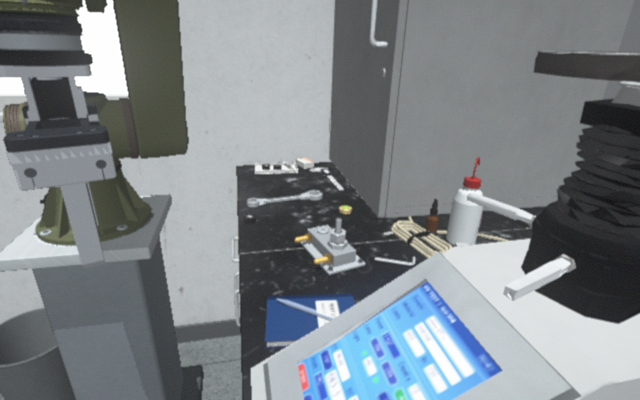

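View pics/wrist0.png

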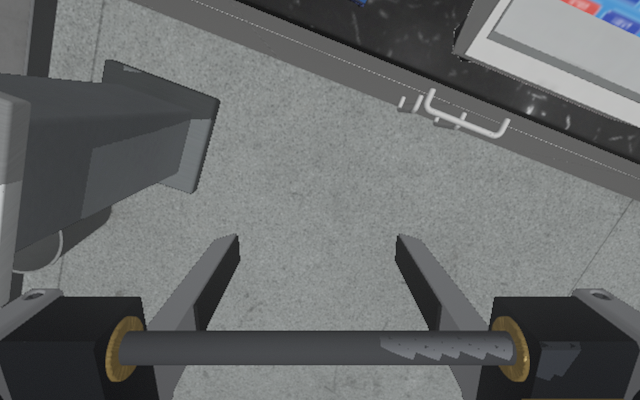

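```bash
cat >> h.py <<'E'
from scipy.spatial.transform import Rotation as R
def load(fn): return np.load('pics/'+fn+'.npz')
def ray(c,u,v):
    K=c['intrinsics']; d=np.linalg.inv(K)@np.array([u,v,1.0]); return R.from_euler('xyz',c['attitude']).as_matrix()@d
def atz(c,u,v,z):
    d=ray(c,u,v); p=np.array(c['position']); return p+d*(z-p[2])/d[2]
def proj(c,P):
    q=R.from_euler('xyz',c['attitude']).as_matrix().T@(np.array(P,float)-c['position']); q=c['intrinsics']@q; return q[:2]/q[2]
def cloud(c):
    h,w=c['range_z'].shape; u,v=np.meshgrid(np.arange(w),np.arange(h)); K=c['intrinsics']
    z=c['range_z'].astype(float); P=np.dstack([(u-K[0,2])/K[0,0]*z,(v-K[1,2])/K[1,1]*z,z])
    return P@R.from_euler('xyz',c['attitude']).as_matrix().T+c['position']
def crop(c,fn,x0,y0,x1,y1,s):
    im=c['frame'][y0:y1,x0:x1,::-1]; cv2.imwrite('pics/'+fn+'.png',cv2.resize(im,None,fx=s,fy=s,interpolation=cv2.INTER_CUBIC))
E
python3 - <<'E'
from h import *
c=load('top0'); crop(c,'c1',230,140,460,265,3.4)
for n,u,v,z in [('tube',373,192,94),('wr_top',251,184,7),('wr_bot',260,249,7),('spec',297,250,15),('level',291,163,14),('block',362,196,34)]:
    print(n,atz(c,u,v,z).round(1))
P=cloud(c)
for v,u in [(230,300),(215,257),(192,373),(240,435)]: print(P[v,u].round(1))
E
```

```text
tube [ 538.8 -276.    94. ]
wr_top [567.2  63.8   7. ]
wr_bot [382.6  36.2   7. ]
spec [380.4 -69.   15. ]
level [626.9 -50.5  14. ]
block [ 531.8 -250.9   34. ]
[436.5 -76.3  -2.8]
[478.8  45.8   6.8]
[ 538.6 -275.7   97.2]
[ 409.5 -456.5   18.7]
```

View pics/c1.png

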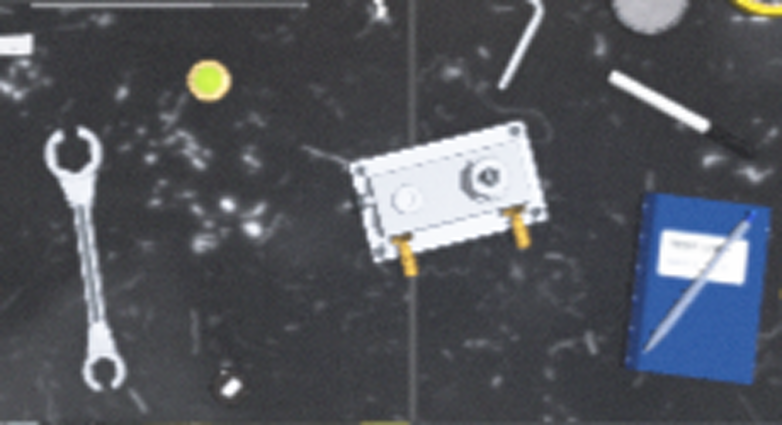

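{"fn": "drive_tool", "kwargs": {
  "steps": [
    {"delta_pos": [32, 22, 0], "yaw": 0.06},
    {"delta_pos": [32, 22, 0], "yaw": 0.06},
    {"delta_pos": [32, 22, 0], "yaw": 0.06},
    {"delta_pos": [32, 22, 0], "yaw": 0.06},
    {"delta_pos": [32, 22, 0], "yaw": 0.06}
  ]
}}

```text
invalid input at $.steps[0]: expected keys delta_pos, yaw, hand
```

{"fn": "drive_tool", "kwargs": {
  "steps": [
    {"delta_pos": [32, 22, 0], "yaw": 0.06},
    {"delta_pos": [32, 22, 0], "yaw": 0.06},
    {"delta_pos": [32, 22, 0], "yaw": 0.06},
    {"delta_pos": [32, 22, 0], "yaw": 0.06},
    {"delta_pos": [32, 22, 0], "yaw": 0.06}
  ]
}}

```text
invalid input at $.steps[0]: expected keys delta_pos, yaw, hand
```

{"fn": "drive_tool", "kwargs": {
  "steps": [
    {"delta_pos": [28, 22, 0]},
    {"delta_pos": [0, 0, 0]},
    {"delta_pos": [0, 0, 0]}
  ]
}}

```text
invalid input at $.steps[0]: expected keys delta_pos, yaw, hand
```

```bash
python3 - <<'E'
from h import *
s=manip.read_state(); print(s['clock'],s['joints'],s['eef_pos'],s['eef_rot'],s['wrist_force'],s['moment'])
c=snap('wrist','w1'); print(c['position'],c['attitude'])
E
```

```text
0.15 [-1.28463070e+00  3.00335027e-01  1.52144676e+00  7.05769293e-06
  1.32068105e+00 -6.65739526e-02] [ 189.96862966 -515.95447049  222.01778304] [-3.14072485e+00 -6.47101042e-05  3.52737797e-01] [-0.21886217 -0.61846718 -0.20961459] [-0.03895093  0.01668318  0.02473032]
[ 267.87208953 -486.49257934  385.28995338] [ 2.85423251e+00  1.47741451e-03 -1.21781793e+00]
```

View pics/w1.png

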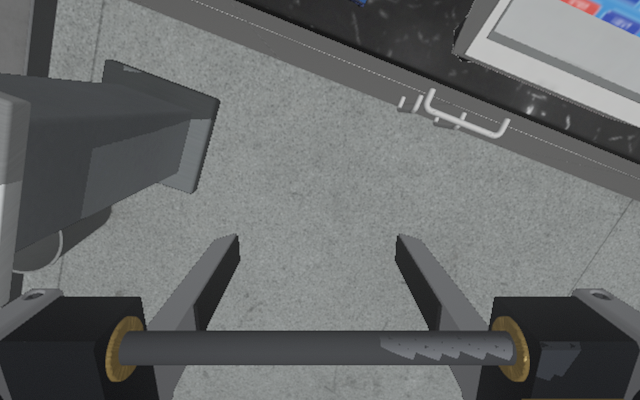

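All keys are required in each row.

{"fn": "drive_tool", "kwargs": {
  "steps": [
    {"delta_pos": [32, 22, 0], "yaw": 0.06, "hand": 94},
    {"delta_pos": [32, 22, 0], "yaw": 0.06, "hand": 94},
    {"delta_pos": [32, 22, 0], "yaw": 0.06, "hand": 94},
    {"delta_pos": [32, 22, 0], "yaw": 0.06, "hand": 94},
    {"delta_pos": [32, 22, 0], "yaw": 0.06, "hand": 94}
  ],
  "squeeze": 30
}}

```text
clock: 0.62
eef_pos: [351.2, -404.8, 222.4]
eef_rot: [-3.142, -0.0, 0.655]
wrist_force: [-0.6, -1.2, 0.4]
finger_gap: 93.7
```

{"fn": "drive_tool", "kwargs": {
  "steps": [
    {"delta_pos": [32, 22, 0], "yaw": 0.06, "hand": 94},
    {"delta_pos": [32, 22, 0], "yaw": 0.06, "hand": 94},
    {"delta_pos": [32, 22, 0], "yaw": 0.06, "hand": 94},
    {"delta_pos": [32, 22, 0], "yaw": 0.06, "hand": 94},
    {"delta_pos": [32, 22, 0], "yaw": 0.06, "hand": 94}
  ]
}}

```text
clock: 1.03
eef_pos: [511.4, -294.6, 222.4]
eef_rot: [-3.141, 0.0, 0.956]
wrist_force: [-0.2, -0.1, 0.4]
finger_gap: 94.3
```

{"fn": "drive_tool", "kwargs": {
  "steps": [
    {"delta_pos": [28, 22, 0], "yaw": 0, "hand": 94},
    {"delta_pos": [0, 0, 0], "yaw": 0, "hand": 94},
    {"delta_pos": [0, 0, 0], "yaw": 0, "hand": 94}
  ]
}}

```text
clock: 1.28
eef_pos: [538.9, -272.9, 221.8]
eef_rot: [-3.141, 0.0, 0.955]
wrist_force: [-2.0, -0.4, -0.7]
finger_gap: 93.7
```

```bash
python3 - <<'E'
from h import *
s=manip.read_state(); print(s['clock'],s['joints'],s['eef_pos'],s['eef_rot'],s['wrist_force'],s['moment'])
c=snap('wrist','w2'); print(c['position'],c['attitude'])
E
```

```text
1.2833 [-5.29330916e-01  4.22210687e-01  1.35726680e+00 -1.52609413e-05
  1.36308046e+00  8.61240050e-02] [ 538.87073641 -272.85071694  221.79293206] [-3.14063223e+00  9.79061838e-05  9.55344608e-01] [-2.03727732 -0.39826495 -0.72891261] [-0.06152598 -0.02395349 -0.00857334]
[ 586.80565188 -204.11719441  385.03766455] [ 2.85420923e+00  8.47786196e-04 -6.15250715e-01]
```

View pics/w2.png

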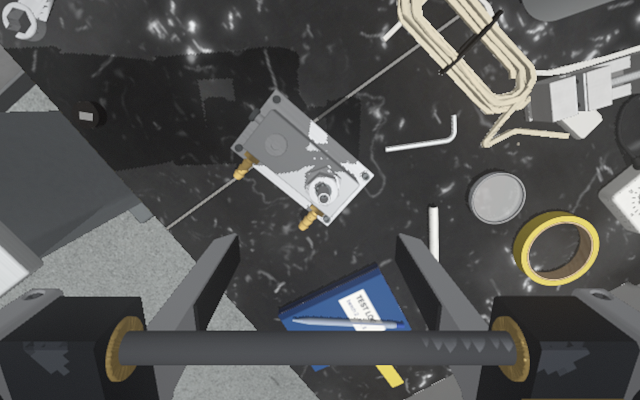

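```bash
python3 - <<'E'
from h import *
c=load('w2'); crop(c,'c2',285,150,365,240,6.6)
P=cloud(c)
rz=P[150:240,285:365,2]
m=(rz>85)&(rz<100); print('tube',P[150:240,285:365][m].mean(0), m.sum())
for z in (34,45,66,94): print(z,proj(c,[538.8,-276,z]))
m=(rz>60)&(rz<72); print('nut',P[150:240,285:365][m].mean(0), m.sum())
b=np.clip((rz-20)*3,0,255).astype(np.uint8); cv2.imwrite('pics/d2.png',cv2.resize(b,None,fx=6.6,fy=6.6,interpolation=cv2.INTER_NEAREST))
E
```

```text
tube [ 543.66441184 -275.41056022   92.11001603] 110
34 [319.42279569 184.97968034]
45 [319.48400117 187.4159273 ]
66 [319.61169934 192.49887479]
94 [319.80831733 200.32513358]
nut [ 544.72204908 -273.68889941   66.84281032] 583
```

View pics/c2.png

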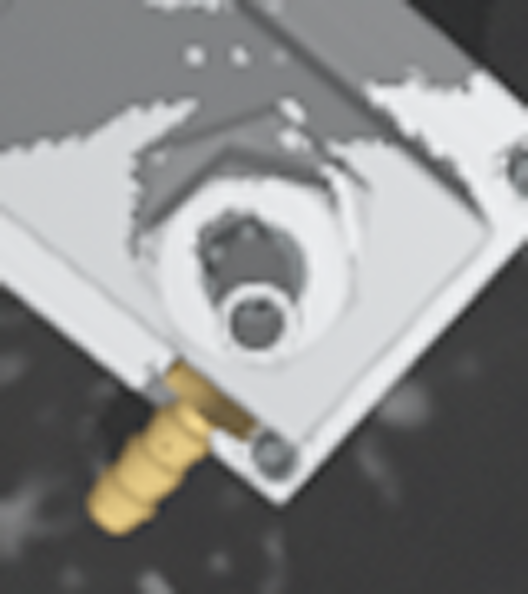

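View pics/d2.png

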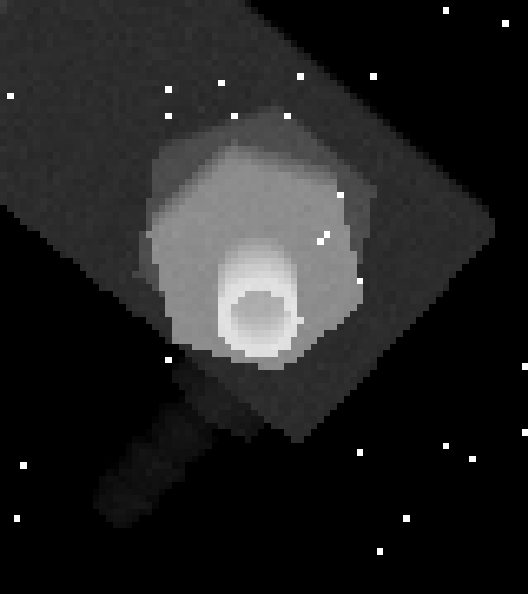

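```bash
cat >> h.py <<'E'
from scipy.optimize import minimize
def hexmask(c,x,y,a,shape,s,nz=(48,66),tube=94,af=30):
    m=np.zeros((shape[0],shape[1]),np.uint8)
    k=np.deg2rad(a+60*np.arange(6)); r=af/2/np.cos(np.pi/6)
    pts=[proj(c,[x+r*np.cos(t),y+r*np.sin(t),z]) for z in (nz[0],nz[1]-1.5) for t in k]
    pts+=[proj(c,[x+r*.9*np.cos(t),y+r*.9*np.sin(t),nz[1]]) for t in k]
    hull=cv2.convexHull(np.array(pts,np.float32)).reshape(-1,2)
    cv2.fillPoly(m,[np.round((hull*s)*16).astype(np.int32)],1,shift=4)
    if tube:
        t=np.linspace(0,2*np.pi,24); pts=[proj(c,[x+6*np.cos(q),y+6*np.sin(q),z]) for z in (66,tube) for q in t]
        hull=cv2.convexHull(np.array(pts,np.float32)).reshape(-1,2); cv2.fillPoly(m,[np.round((hull*s)*16).astype(np.int32)],1,shift=4)
    return m
def fitnut(c,x,y,zlo=47.5,rad=30,s=4):
    P=cloud(c); ok=(np.hypot(P[...,0]-x,P[...,1]-y)<rad)&(P[...,2]>zlo)&(P[...,2]<105)
    ok=cv2.medianBlur(ok.astype(np.uint8),3)
    M=cv2.resize(ok,None,fx=s,fy=s,interpolation=cv2.INTER_NEAREST)
    def cost(p):
        m=hexmask(c,p[0],p[1],p[2],M.shape,s); return np.count_nonzero(m!=M)
    # pixel centre shift
    best=None
    for a0 in range(0,60,10):
        r=minimize(cost,[x,y,a0],method='Nelder-Mead',options=dict(initial_simplex=[[x,y,a0],[x+4,y,a0],[x,y+4,a0],[x,y,a0+10]],xatol=.05,fatol=1))
        if best is None or r.fun<best.fun: best=r
    return best.x,best.fun,M.sum()
E
python3 - <<'E'
from h import *
c=load('w2'); print(atz(c,324.1,198.8,94)); print(fitnut(c,542,-275))
c=load('top0'); print(atz(c,230+489/3.4,140+177/3.4,94)); print(fitnut(c,540,-275))
E
```

```text
[ 542.92974864 -277.09747261   94.        ]
(array([ 543.26431594, -277.16308274,   68.08984819]), np.float64(426.0), np.uint64(13184))
[ 538.64834657 -278.16635172   94.        ]
(array([ 540.94397998, -280.8974936 ,   67.26242456]), np.float64(174.0), np.uint64(1840))
```

{"fn": "drive_tool", "kwargs": {
  "steps": [
    {"delta_pos": [1, -1.5, -40], "yaw": 0.116, "hand": 94},
    {"delta_pos": [1, -1.5, -40], "yaw": 0.116, "hand": 94},
    {"delta_pos": [0, 0, 0], "yaw": 0, "hand": 94},
    {"delta_pos": [0, 0, 0], "yaw": 0, "hand": 94}
  ]
}}

```text
clock: 1.67
eef_pos: [538.8, -277.7, 142.0]
eef_rot: [-3.138, -0.0, 1.18]
wrist_force: [0.2, 0.1, 0.7]
finger_gap: 94.0
```

```bash
python3 - <<'E'
from h import *
s=manip.read_state(); print(s['clock'],s['eef_pos'],s['eef_rot'],s['moment'])
c=snap('wrist','w3'); print(c['position'],c['attitude'])
print(fitnut(c,542,-277)); crop(c,'c3',220,100,420,260,4)
print(proj(c,[543,-277,94]), proj(c,s['eef_pos']+[0,0,-17]))
s=manip.read_state(); print(s['clock'],s['eef_pos'],s['eef_rot'],s['moment'])
E
```

```text
1.6667 [ 538.81162018 -277.7008926   141.9511251 ] [-3.13843382e+00 -3.99335368e-04  1.17965863e+00] [-0.09620652 -0.0461606  -0.03708892]
[ 570.71671095 -200.16751751  305.22745459] [ 2.85468653e+00  2.85057414e-03 -3.90937430e-01]
(array([ 543.05804181, -276.81409077,   69.01756426]), np.float64(722.0), np.uint64(22928))
[323.21885088 226.51552018] [318.02676671 248.44441921]
1.7167 [ 539.85367235 -278.04193986  144.13298015] [3.14085303e+00 1.26820355e-04 1.17941277e+00] [-0.07799734 -0.06029389 -0.00034706]
```

View pics/w3.png

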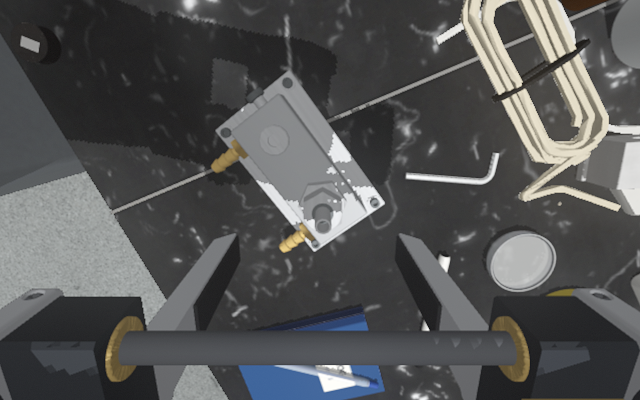

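View pics/c3.png

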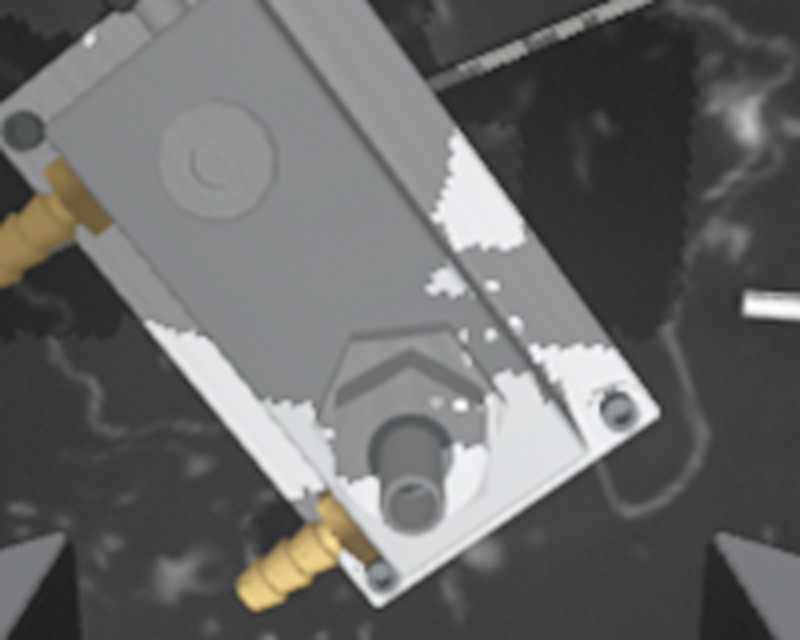

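{"fn": "drive_tool", "kwargs": {
  "steps": [
    {"delta_pos": [3, 0.2, 0], "yaw": 0.01, "hand": 94},
    {"delta_pos": [0, 0, -25], "yaw": 0, "hand": 70},
    {"delta_pos": [0, 0, -25], "yaw": 0, "hand": 60},
    {"delta_pos": [0, 0, -25], "yaw": 0, "hand": 50},
    {"delta_pos": [0, 0, 0], "yaw": 0, "hand": 40}
  ],
  "squeeze": 30
}}

```text
clock: 2.13
eef_pos: [542.1, -276.5, 65.2]
eef_rot: [-3.138, -0.001, 1.193]
wrist_force: [-0.6, 0.7, -1.2]
finger_gap: 70.3
```

{"fn": "drive_tool", "kwargs": {
  "steps": [
    {"delta_pos": [0, 0, 0], "yaw": 0, "hand": 36},
    {"delta_pos": [0, 0, 0], "yaw": 0, "hand": 36},
    {"delta_pos": [0, 0, 0], "yaw": 0, "hand": 36}
  ]
}}

```text
clock: 2.38
eef_pos: [544.1, -277.5, 70.1]
eef_rot: [3.138, 0.001, 1.194]
wrist_force: [-0.2, 0.5, 0.1]
finger_gap: 50.7
```

```bash
python3 - <<'E'
from h import *
s=manip.read_state(); print(s['clock'],s['eef_pos'],s['eef_rot'],s['moment'],s['wrist_force'],s['finger_gap'])
c=snap('wrist','w4')
E
```

```text
2.3833 [ 544.06846553 -277.5363506    70.05475907] [3.13798618e+00 5.51075549e-04 1.19429822e+00] [-0.01357728 -0.01046278  0.02867214] [-0.15902242  0.46224936  0.12958381] 50.71311075297685
```

View pics/w4.png

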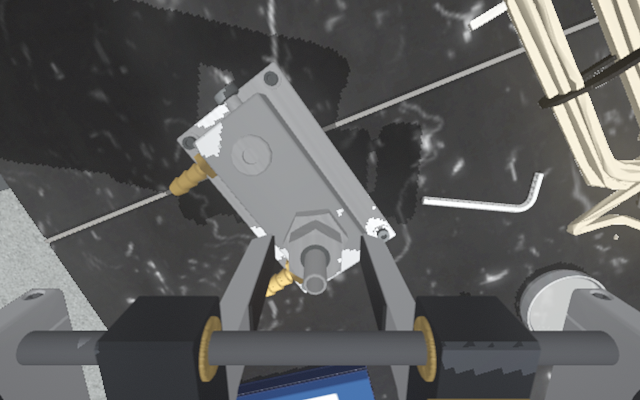

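{"fn": "drive_tool", "kwargs": {
  "steps": [
    {"delta_pos": [0, 0, 0], "yaw": 0, "hand": 30},
    {"delta_pos": [0, 0, 0], "yaw": 0, "hand": 25},
    {"delta_pos": [0, 0, 0], "yaw": 0, "hand": 25},
    {"delta_pos": [0, 0, 0], "yaw": 0, "hand": 25},
    {"delta_pos": [0, 0, 0], "yaw": 0, "hand": 25}
  ]
}}

```text
clock: 2.85
eef_pos: [543.0, -276.9, 68.1]
eef_rot: [3.142, 0.0, 1.195]
wrist_force: [-3.0, 1.4, 6.3]
finger_gap: 29.9
```

```bash
cat > st.py <<'E'
from h import *
s=manip.read_state(); print(s['clock'],s['joints'].round(3),s['eef_pos'].round(2),s['eef_rot'].round(4),'M',s['moment'].round(3),'F',s['wrist_force'].round(2),'gap',round(s['finger_gap'],2),'eff6',s['effort'].round(3)[[0,5]])
E
python3 st.py
```

```text
2.85 [-0.532  0.591  1.484 -0.     1.067 -0.156] [ 543.02 -276.94   68.1 ] [3.1415e+00 1.0000e-04 1.1948e+00] M [0.176 0.528 0.023] F [-2.99  1.45  6.29] gap 29.89 eff6 [ 0.126 -0.007]
```

{"fn": "drive_tool", "kwargs": {
  "steps": [
    {"delta_pos": [0, 0, 0], "yaw": -0.08, "hand": 25},
    {"delta_pos": [0, 0, 0], "yaw": -0.08, "hand": 25},
    {"delta_pos": [0, 0, 0], "yaw": -0.08, "hand": 25},
    {"delta_pos": [0, 0, 0], "yaw": 0, "hand": 25}
  ]
}}

```text
clock: 3.18
eef_pos: [543.1, -277.0, 68.1]
eef_rot: [3.141, 0.0, 0.95]
wrist_force: [-2.6, 1.6, 4.3]
finger_gap: 29.6
```

```bash
python3 st.py
```

```text
3.1833 [-0.532  0.591  1.484 -0.     1.067  0.09 ] [ 543.08 -276.98   68.09] [3.1413e+00 1.0000e-04 9.4960e-01] M [ 0.256  0.464 -0.065] F [-2.58  1.62  4.25] gap 29.62 eff6 [0.19 1.72]
```

{"fn": "drive_tool", "kwargs": {
  "steps": [
    {"delta_pos": [0, 0, 0], "yaw": -0.05, "hand": 25},
    {"delta_pos": [0, 0, 0], "yaw": -0.05, "hand": 25}
  ]
}}

```text
clock: 3.35
eef_pos: [543.1, -277.0, 68.1]
eef_rot: [3.141, 0.0, 0.853]
wrist_force: [-1.5, 0.7, 4.2]
finger_gap: 29.8
```

```bash
python3 st.py
```

```text
3.35 [-0.532  0.591  1.484 -0.     1.067  0.187] [ 543.09 -277.01   68.08] [3.1413 0.     0.8526] M [0.122 0.411 0.054] F [-1.46  0.67  4.24] gap 29.77 eff6 [ 0.117 -1.41 ]
```

{"fn": "drive_tool", "kwargs": {
  "steps": [
    {"delta_pos": [0, 0, 0], "yaw": -0.05, "hand": 25}
  ]
}}

```text
clock: 3.43
eef_pos: [543.1, -277.0, 68.1]
eef_rot: [3.141, -0.0, 0.802]
wrist_force: [-3.0, 0.2, 5.6]
finger_gap: 29.6
```

```bash
python3 st.py
```

```text
3.4333 [-0.532  0.591  1.484 -0.     1.067  0.237] [ 543.11 -277.04   68.11] [ 3.1412 -0.      0.8023] M [0.112 0.347 0.08 ] F [-3.    0.19  5.59] gap 29.65 eff6 [ 0.137 -1.223]
```

{"fn": "drive_tool", "kwargs": {
  "steps": [
    {"delta_pos": [0, 0, 0], "yaw": -0.05, "hand": 25}
  ]
}}

```text
clock: 3.52
eef_pos: [543.1, -277.0, 68.1]
eef_rot: [3.141, -0.0, 0.752]
wrist_force: [-2.8, 0.9, 4.8]
finger_gap: 30.0
```

```bash
python3 st.py
```

```text
3.5167 [-0.532  0.591  1.484 -0.     1.067  0.287] [ 543.13 -277.04   68.08] [ 3.1411 -0.      0.7523] M [0.128 0.331 0.081] F [-2.8   0.91  4.76] gap 30.04 eff6 [ 0.166 -1.203]
```

{"fn": "drive_tool", "kwargs": {
  "steps": [
    {"delta_pos": [0, 0, 0], "yaw": -0.05, "hand": 25}
  ]
}}

```text
clock: 3.6
eef_pos: [543.2, -277.0, 68.1]
eef_rot: [3.141, -0.0, 0.702]
wrist_force: [-2.9, 1.4, 4.8]
finger_gap: 29.7
```

```bash
python3 st.py
```

```text
3.6 [-0.532  0.591  1.484 -0.     1.067  0.337] [ 543.16 -277.03   68.08] [ 3.1411e+00 -1.0000e-04  7.0240e-01] M [0.088 0.319 0.039] F [-2.87  1.38  4.84] gap 29.74 eff6 [ 0.195 -1.202]
```

{"fn": "drive_tool", "kwargs": {
  "steps": [
    {"delta_pos": [0, 0, 0], "yaw": -0.05, "hand": 25}
  ]
}}

```text
clock: 3.68
eef_pos: [543.2, -277.0, 68.1]
eef_rot: [3.141, -0.0, 0.652]
wrist_force: [-1.8, 0.3, 4.7]
finger_gap: 29.5
```

```bash
python3 st.py
```

```text
3.6833 [-0.532  0.591  1.484 -0.     1.067  0.387] [ 543.16 -277.04   68.1 ] [ 3.141e+00 -1.000e-04  6.524e-01] M [0.066 0.278 0.068] F [-1.85  0.27  4.68] gap 29.49 eff6 [ 0.225 -1.202]
```

{"fn": "drive_tool", "kwargs": {
  "steps": [
    {"delta_pos": [0, 0, 0], "yaw": -0.05, "hand": 25}
  ]
}}

```text
clock: 3.77
eef_pos: [543.1, -277.1, 68.1]
eef_rot: [3.141, -0.0, 0.602]
wrist_force: [-1.2, 0.1, 5.4]
finger_gap: 29.3
```

```bash
python3 st.py
```

```text
3.7667 [-0.532  0.591  1.484 -0.     1.067  0.437] [ 543.15 -277.06   68.11] [ 3.141e+00 -1.000e-04  6.024e-01] M [0.005 0.323 0.409] F [-1.23  0.06  5.44] gap 29.31 eff6 [ 0.152 -1.04 ]
```

{"fn": "drive_tool", "kwargs": {
  "steps": [
    {"delta_pos": [0, 0, 0], "yaw": 0, "hand": 25}
  ]
}}

```text
clock: 3.85
eef_pos: [543.2, -277.1, 68.1]
eef_rot: [3.141, -0.0, 0.603]
wrist_force: [-3.2, 0.7, 6.6]
finger_gap: 29.5
```

```bash
python3 st.py
```

```text
3.85 [-0.532  0.591  1.484 -0.     1.067  0.437] [ 543.17 -277.05   68.09] [ 3.141e+00 -1.000e-04  6.028e-01] M [0.07  0.417 0.219] F [-3.17  0.7   6.65] gap 29.53 eff6 [0.091 1.528]
```

{"fn": "drive_tool", "kwargs": {
  "steps": [
    {"delta_pos": [0, 0, 0], "yaw": -0.02, "hand": 25}
  ]
}}

```text
clock: 3.93
eef_pos: [543.2, -277.1, 68.1]
eef_rot: [3.141, -0.0, 0.587]
wrist_force: [-2.0, 0.4, 5.8]
finger_gap: 30.3
```

```bash
python3 st.py
```

```text
3.9333 [-0.532  0.591  1.484 -0.     1.067  0.453] [ 543.17 -277.07   68.09] [ 3.1409 -0.      0.5867] M [0.089 0.415 0.583] F [-2.03  0.42  5.81] gap 30.27 eff6 [-0.265 -0.02 ]
```

{"fn": "drive_tool", "kwargs": {
  "steps": [
    {"delta_pos": [0, 0, 0], "yaw": 0, "hand": 25},
    {"delta_pos": [0, 0, 0], "yaw": 0, "hand": 25}
  ]
}}

```text
clock: 4.1
eef_pos: [543.2, -277.1, 68.1]
eef_rot: [3.141, -0.0, 0.586]
wrist_force: [-1.9, -0.2, 5.6]
finger_gap: 29.4
```

```bash
python3 st.py; python3 - <<'E'
from h import *
c=snap('wrist','w5')
E
```

```text
4.1 [-0.532  0.591  1.484 -0.     1.067  0.453] [ 543.16 -277.07   68.08] [ 3.141e+00 -1.000e-04  5.864e-01] M [0.071 0.477 0.208] F [-1.89 -0.2   5.57] gap 29.36 eff6 [0.209 0.272]
```

View pics/w5.png

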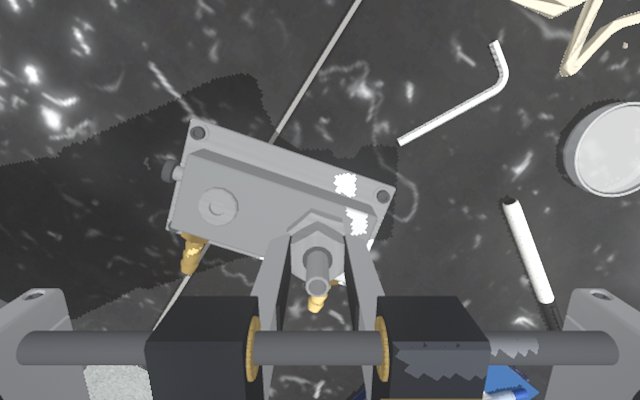

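{"fn": "drive_tool", "kwargs": {
  "steps": [
    {"delta_pos": [0, 0, 0], "yaw": 0, "hand": 60},
    {"delta_pos": [0, 0, 0], "yaw": 0, "hand": 60},
    {"delta_pos": [0, 0, 0], "yaw": 0, "hand": 60},
    {"delta_pos": [0, 0, 15], "yaw": 0, "hand": 60},
    {"delta_pos": [0, 0, 40], "yaw": 0, "hand": 60}
  ]
}}

```text
clock: 4.57
eef_pos: [540.9, -275.7, 117.9]
eef_rot: [-3.133, 0.004, 0.585]
wrist_force: [-0.2, -0.5, -0.2]
finger_gap: 58.4
```

{"fn": "drive_tool", "kwargs": {
  "steps": [
    {"delta_pos": [0, 0, 40], "yaw": 0, "hand": 60},
    {"delta_pos": [0, 0, 10], "yaw": 0, "hand": 94},
    {"delta_pos": [0, 0, 0], "yaw": 0, "hand": 94}
  ]
}}

```text
clock: 4.82
eef_pos: [544.2, -277.5, 176.1]
eef_rot: [3.136, -0.003, 0.585]
wrist_force: [-0.9, 0.2, 0.1]
finger_gap: 70.5
```

```bash
python3 st.py; python3 - <<'E'
from h import *
c=snap('wrist','w6'); print(fitnut(c,543,-277))
c=snap('top','t1'); a=atz(c,251.5,184.7,7);b=atz(c,260.3,248.2,7); print(a,b,(a+b)/2,np.linalg.norm(a-b),np.arctan2(*(a-b)[1::-1]))
P=cloud(c); m=(P[...,2]>3)&(P[...,0]>360)&(P[...,0]<600)&(P[...,1]>10)&(P[...,1]<90); q=P[m]; print(q.shape,q.mean(0)); 
h=q[(q[:,0]>420)&(q[:,0]<530)]; f=np.polyfit(h[:,0],h[:,1],1); print(f, np.arctan(f[0]),h.mean(0))
E
```

```text
4.8167 [-0.532  0.47   1.397  0.     1.269  0.454] [ 544.15 -277.53  176.06] [ 3.1362e+00 -2.7000e-03  5.8510e-01] M [-0.014 -0.019 -0.014] F [-0.89  0.2   0.11] gap 70.51 eff6 [0.014 0.003]
(array([ 542.7453693 , -276.86208914,   33.06762507]), np.float64(402.0), np.uint64(17680))
[565.24249577  62.35811117   7.        ] [384.85244529  35.39829858   7.        ] [475.04747053  48.87820488   7.        ] 182.39353554259117 0.14835482413748174
(709, 3) [482.18509776  49.48354435   9.31713173]
[ 0.05922672 21.41630658] 0.05915761114690608 [478.69421574  49.76779375   8.73013577]
```

{"fn": "drive_tool", "kwargs": {
  "steps": [
    {"delta_pos": [-8, 36, 0], "yaw": -0.05, "hand": 94},
    {"delta_pos": [-8, 36, 0], "yaw": -0.05, "hand": 94},
    {"delta_pos": [-8, 36, 0], "yaw": -0.05, "hand": 94},
    {"delta_pos": [-8, 36, 0], "yaw": -0.05, "hand": 94},
    {"delta_pos": [-8, 36, 0], "yaw": -0.05, "hand": 94}
  ]
}}

```text
clock: 5.33
eef_pos: [501.6, -95.2, 170.4]
eef_rot: [-3.14, 0.003, 0.332]
wrist_force: [0.3, 1.1, 0.5]
finger_gap: 94.0
```

{"fn": "drive_tool", "kwargs": {
  "steps": [
    {"delta_pos": [-8, 36, 0], "yaw": -0.05, "hand": 94},
    {"delta_pos": [-8, 36, 0], "yaw": -0.05, "hand": 94},
    {"delta_pos": [-8, 36, 0], "yaw": -0.05, "hand": 94},
    {"delta_pos": [-4, 38, 0], "yaw": -0.03, "hand": 94},
    {"delta_pos": [0, 0, 0], "yaw": 0, "hand": 94}
  ]
}}

```text
clock: 5.75
eef_pos: [473.3, 53.8, 170.8]
eef_rot: [-3.14, 0.003, 0.157]
wrist_force: [1.0, -0.5, 0.8]
finger_gap: 93.9
```

{"fn": "drive_tool", "kwargs": {
  "steps": [
    {"delta_pos": [0, 0, 0], "yaw": 0, "hand": 94},
    {"delta_pos": [0, 0, 0], "yaw": 0, "hand": 94}
  ]
}}

```text
clock: 5.92
eef_pos: [474.6, 48.8, 171.2]
eef_rot: [-3.141, 0.002, 0.156]
wrist_force: [0.3, 0.0, -0.5]
finger_gap: 93.9
```

```bash
python3 st.py; python3 - <<'E'
from h import *
c=snap('wrist','w7')
E
```

```text
5.9167 [ 0.026  0.191  1.782 -0.     1.171  1.441] [474.64  48.82 171.25] [-3.1415e+00  2.1000e-03  1.5570e-01] M [ 0.001 -0.054 -0.014] F [ 0.32  0.   -0.51] gap 93.94 eff6 [1.753 0.103]
```

View pics/w7.png

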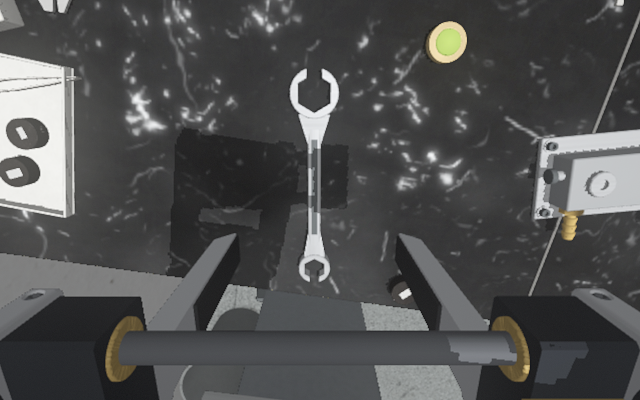

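```bash
cat >> h.py <<'E'
def wr(c,u1,v1,u2,v2,z=14):
    a=atz(c,u1,v1,z);b=atz(c,u2,v2,z); d=a-b; return a.round(1),b.round(1),np.linalg.norm(d).round(1),np.arctan2(d[1],d[0]).round(4)
E
python3 - <<'E'
from h import *
c=load('w7'); crop(c,'c7a',280,60,350,130,8); crop(c,'c7b',280,220,350,290,8); crop(c,'c7c',270,130,360,230,6)
print(wr(c,314.5,93,314.5,268))
P=cloud(c); print(P[180,314].round(1),P[180,330].round(1),P[100,295:300].round(1))
E
```

```text
(array([565.6,  66.7,  14. ]), array([385. ,  38.8,  14. ]), np.float64(182.7), np.float64(0.1536))
[482.5  54.4  12.4] [4.824e+02 3.740e+01 4.000e-01] [[556.5  83.9  15.3]
 [556.7  82.9  16.1]
 [556.8  82.   15.6]
 [557.   81.4   9.2]
 [557.1  80.9   1.2]]
```

View pics/c7a.png

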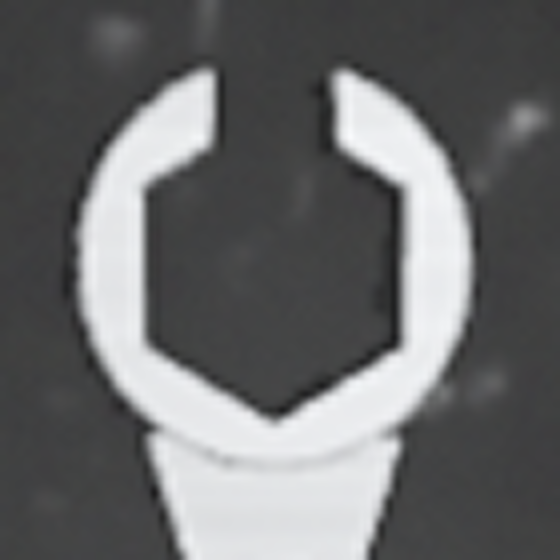

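View pics/c7b.png

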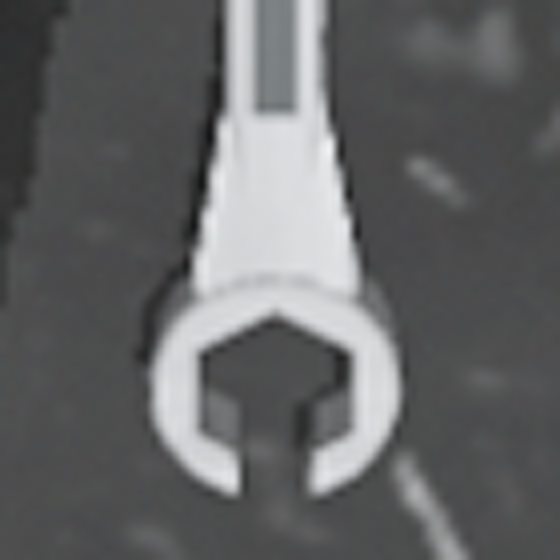

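View pics/c7c.png

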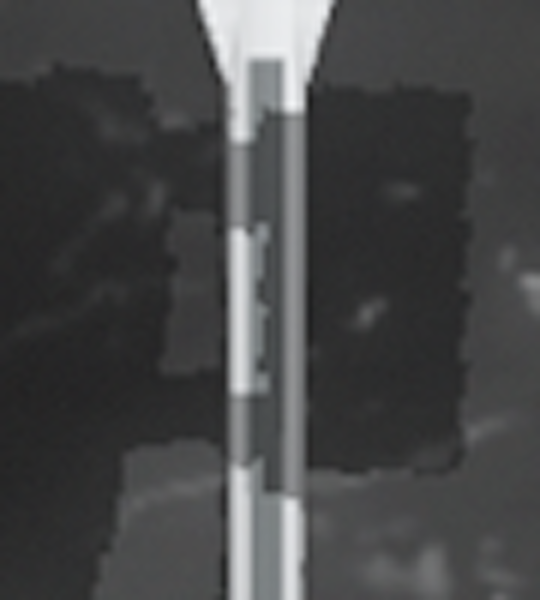

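{"fn": "drive_tool", "kwargs": {
  "steps": [
    {"delta_pos": [-3, 3.4, -35], "yaw": 0, "hand": 50},
    {"delta_pos": [0, 0, -40], "yaw": 0, "hand": 40},
    {"delta_pos": [0, 0, -40], "yaw": 0, "hand": 40},
    {"delta_pos": [0, 0, -20], "yaw": 0, "hand": 40},
    {"delta_pos": [0, 0, -8], "yaw": 0, "hand": 40}
  ],
  "squeeze": 60
}}

```text
clock: 6.38
eef_pos: [470.2, 51.2, 25.9]
eef_rot: [-3.141, 0.006, 0.153]
wrist_force: [-0.1, 0.4, 0.9]
finger_gap: 64.1
```

{"fn": "drive_tool", "kwargs": {
  "steps": [
    {"delta_pos": [0, 0, 0], "yaw": 0, "hand": 40},
    {"delta_pos": [0, 0, 0], "yaw": 0, "hand": 40},
    {"delta_pos": [0, 0, 0], "yaw": 0, "hand": 40}
  ]
}}

```text
clock: 6.63
eef_pos: [473.0, 52.1, 30.9]
eef_rot: [3.141, -0.002, 0.154]
wrist_force: [-0.5, -0.3, 0.9]
finger_gap: 44.0
```

```bash
python3 st.py; python3 - <<'E'
from h import *
c=snap('wrist','w8')
E
```

```text
6.6333 [ 0.033  0.402  1.893 -0.     0.844  1.449] [473.03  52.13  30.91] [ 3.1413e+00 -2.4000e-03  1.5420e-01] M [ 0.079  0.025 -0.017] F [-0.47 -0.25  0.86] gap 44.03 eff6 [-0.178 -0.008]
```

View pics/w8.png

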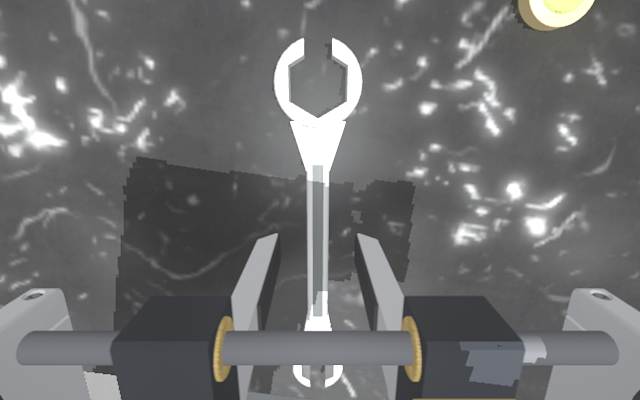

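{"fn": "drive_tool", "kwargs": {
  "steps": [
    {"delta_pos": [0, 0, -4], "yaw": 0, "hand": 40},
    {"delta_pos": [0, 0, -4], "yaw": 0, "hand": 30},
    {"delta_pos": [0, 0, 0], "yaw": 0, "hand": 25},
    {"delta_pos": [0, 0, 0], "yaw": 0, "hand": 25}
  ]
}}

```text
clock: 7.02
eef_pos: [471.9, 52.5, 21.4]
eef_rot: [-3.142, 0.0, 0.155]
wrist_force: [0.8, 0.1, -0.7]
finger_gap: 25.9
```

```bash
python3 st.py
```

```text
7.0167 [0.034 0.419 1.898 0.    0.825 1.45 ] [471.94  52.52  21.38] [-3.1415e+00  2.0000e-04  1.5490e-01] M [0.064 0.017 0.027] F [ 0.77  0.06 -0.7 ] gap 25.86 eff6 [-0.028 -0.001]
```

{"fn": "drive_tool", "kwargs": {
  "steps": [
    {"delta_pos": [0, 0, -1], "yaw": 0, "hand": 15},
    {"delta_pos": [0, 0, 0], "yaw": 0, "hand": 8},
    {"delta_pos": [0, 0, 0], "yaw": 0, "hand": 8},
    {"delta_pos": [0, 0, 0], "yaw": 0, "hand": 8},
    {"delta_pos": [0, 0, 0], "yaw": 0, "hand": 8}
  ]
}}

```text
clock: 7.43
eef_pos: [472.0, 52.5, 20.4]
eef_rot: [-3.142, 0.0, 0.155]
wrist_force: [0.6, 0.5, -1.0]
finger_gap: 12.1
```

```bash
python3 st.py
```

```text
7.4333 [0.034 0.421 1.898 0.    0.823 1.45 ] [472.02  52.48  20.4 ] [-3.1416  0.      0.1548] M [-0.042 -0.082  0.006] F [ 0.58  0.51 -0.95] gap 12.1 eff6 [ 0.051 -0.014]
```

{"fn": "drive_tool", "kwargs": {
  "steps": [
    {"delta_pos": [0, 0, 10], "yaw": 0, "hand": 8},
    {"delta_pos": [0, 0, 25], "yaw": 0, "hand": 8},
    {"delta_pos": [0, 0, 35], "yaw": 0, "hand": 8},
    {"delta_pos": [0, 0, 35], "yaw": 0, "hand": 8},
    {"delta_pos": [0, 0, 20], "yaw": 0, "hand": 8}
  ]
}}

```text
clock: 7.85
eef_pos: [472.7, 52.5, 149.6]
eef_rot: [3.141, -0.004, 0.155]
wrist_force: [0.4, -0.4, -2.1]
finger_gap: 12.3
```

{"fn": "drive_tool", "kwargs": {
  "steps": [
    {"delta_pos": [0, -10, 0], "yaw": 0, "hand": 8},
    {"delta_pos": [0, -20, 0], "yaw": 0.04, "hand": 8},
    {"delta_pos": [-1, -30, 0], "yaw": 0.04, "hand": 8},
    {"delta_pos": [-1, -35, 0], "yaw": 0.05, "hand": 8},
    {"delta_pos": [-1, -35, 0], "yaw": 0.05, "hand": 8}
  ]
}}

```text
clock: 8.27
eef_pos: [468.1, -79.0, 144.6]
eef_rot: [-3.141, 0.001, 0.338]
wrist_force: [-0.1, 0.1, -2.1]
finger_gap: 12.6
```

```bash
python3 st.py; python3 - <<'E'
from h import *
c=snap('wrist','w9')
E
```

```text
8.2667 [-0.244  0.218  1.817 -0.     1.108  0.988] [468.06 -79.01 144.61] [-3.1408e+00  1.3000e-03  3.3820e-01] M [-0.035  0.05  -0.015] F [-0.14  0.09 -2.12] gap 12.58 eff6 [7.534 3.179]
```

View pics/w9.png

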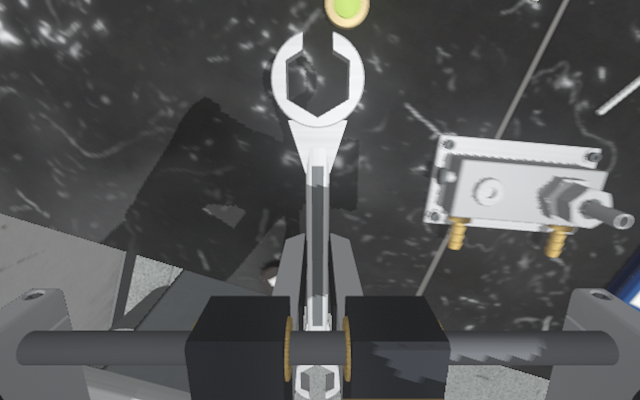

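{"fn": "drive_tool", "kwargs": {
  "steps": [
    {"delta_pos": [-1, -36, 0], "yaw": 0.035, "hand": 8},
    {"delta_pos": [-1, -36, 0], "yaw": 0.035, "hand": 8},
    {"delta_pos": [-1, -36, 0], "yaw": 0.035, "hand": 8},
    {"delta_pos": [-1, -36, 0], "yaw": 0.035, "hand": 8},
    {"delta_pos": [-1, -36, 0], "yaw": 0.035, "hand": 8}
  ]
}}

```text
clock: 8.73
eef_pos: [462.9, -259.4, 144.5]
eef_rot: [-3.14, 0.001, 0.511]
wrist_force: [1.3, 0.1, -2.4]
finger_gap: 12.2
```

{"fn": "drive_tool", "kwargs": {
  "steps": [
    {"delta_pos": [0, -36, 0], "yaw": 0.035, "hand": 8},
    {"delta_pos": [0, -24, 0], "yaw": 0.035, "hand": 8},
    {"delta_pos": [0, -12, 0], "yaw": 0, "hand": 8},
    {"delta_pos": [0, 0, 0], "yaw": 0, "hand": 8},
    {"delta_pos": [0, 0, 0], "yaw": 0, "hand": 8}
  ]
}}

```text
clock: 9.15
eef_pos: [463.5, -329.2, 144.5]
eef_rot: [-3.14, 0.0, 0.578]
wrist_force: [0.1, 0.2, -2.9]
finger_gap: 12.1
```

{"fn": "drive_tool", "kwargs": {
  "steps": [
    {"delta_pos": [0, 0, 0], "yaw": 0, "hand": 8},
    {"delta_pos": [0, 0, 0], "yaw": 0, "hand": 8},
    {"delta_pos": [0, 0, 0], "yaw": 0, "hand": 8}
  ]
}}

```text
clock: 9.4
eef_pos: [464.3, -328.6, 145.6]
eef_rot: [3.142, -0.0, 0.581]
wrist_force: [0.4, -0.7, -2.5]
finger_gap: 12.3
```

```bash
python3 st.py; python3 - <<'E'
from h import *
c=snap('wrist','w10'); crop(c,'c10',260,10,380,140,4.6)
c=snap('side','s10')
E
python3 st.py
```

```text
9.4 [-0.68   0.414  1.553  0.     1.175  0.31 ] [ 464.26 -328.59  145.56] [ 3.1416e+00 -1.0000e-04  5.8080e-01] M [-0.037 -0.012  0.026] F [ 0.45 -0.69 -2.48] gap 12.29 eff6 [-0.156  0.017]
9.5 [-0.681  0.414  1.553  0.     1.175  0.309] [ 464.23 -328.9   145.61] [ 3.1414e+00 -1.0000e-04  5.8050e-01] M [-0.01   0.023  0.061] F [ 0.56 -0.42 -1.77] gap 12.02 eff6 [0.053 0.011]
```

View pics/w10.png

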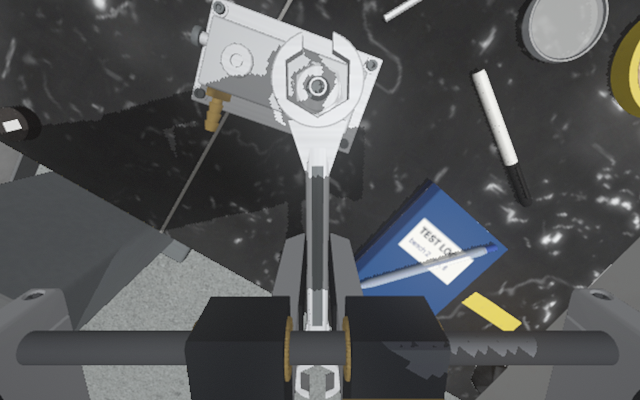

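View pics/c10.png

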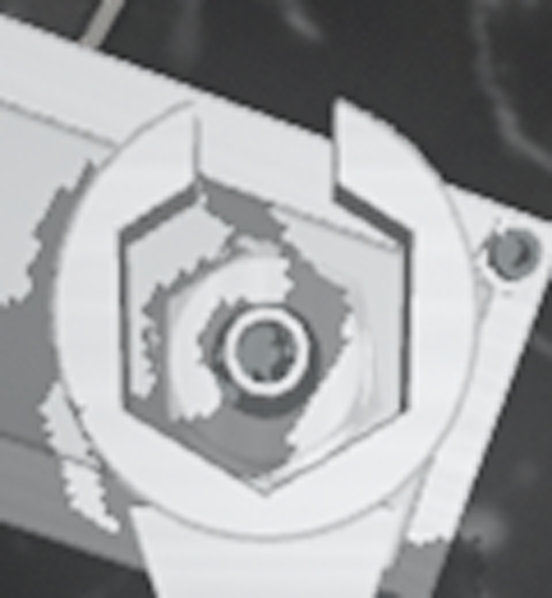

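View pics/s10.png

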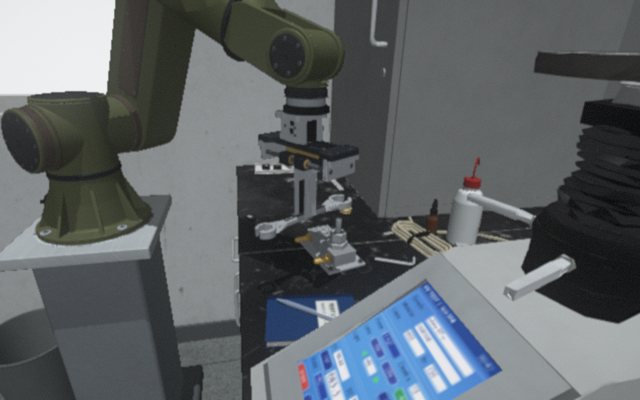

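```bash
python3 - <<'E'
from h import *
c=load('w10')
a=atz(c,317.6-.4,80.6-.4,139.2); t=atz(c,317.8-.4,86.1-.4,94); print(a,t,t-a, proj(c,[543,-277,94]), proj(c,[543,-277,139.2]))
E
```

```text
[ 542.97363782 -275.87368603  139.2       ] [ 542.84273185 -276.10537838   94.        ] [ -0.13090597  -0.23169235 -45.2       ] [318.73330502  86.30848322] [319.14304237  81.48864474]
```

{"fn": "drive_tool", "kwargs": {
  "steps": [
    {"delta_pos": [-0.1, -0.2, -15], "yaw": 0, "hand": 8},
    {"delta_pos": [0, 0, -15], "yaw": 0, "hand": 8},
    {"delta_pos": [0, 0, -15], "yaw": 0, "hand": 8},
    {"delta_pos": [0, 0, -8], "yaw": 0, "hand": 8},
    {"delta_pos": [0, 0, 0], "yaw": 0, "hand": 8}
  ]
}}

```text
clock: 9.92
eef_pos: [463.4, -329.0, 90.9]
eef_rot: [-3.139, 0.001, 0.58]
wrist_force: [-1.2, 0.3, -3.3]
finger_gap: 12.0
```

{"fn": "drive_tool", "kwargs": {
  "steps": [
    {"delta_pos": [0, 0, 0], "yaw": 0, "hand": 8},
    {"delta_pos": [0, 0, 0], "yaw": 0, "hand": 8},
    {"delta_pos": [0, 0, 0], "yaw": 0, "hand": 8},
    {"delta_pos": [0, 0, 0], "yaw": 0, "hand": 8}
  ]
}}

```text
clock: 10.25
eef_pos: [464.2, -329.9, 93.2]
eef_rot: [3.141, -0.0, 0.58]
wrist_force: [-0.9, -1.0, -3.3]
finger_gap: 12.0
```

```bash
python3 st.py; python3 - <<'E'
from h import *
c=snap('wrist','w11'); crop(c,'c11',260,10,380,140,4.6)
E
```

```text
10.25 [-0.682  0.478  1.594 -0.     1.068  0.309] [ 464.17 -329.91   93.18] [ 3.1405e+00 -3.0000e-04  5.7980e-01] M [-0.041  0.01  -0.009] F [-0.85 -1.04 -3.25] gap 12.02 eff6 [0.021 0.001]
```

View pics/c11.png

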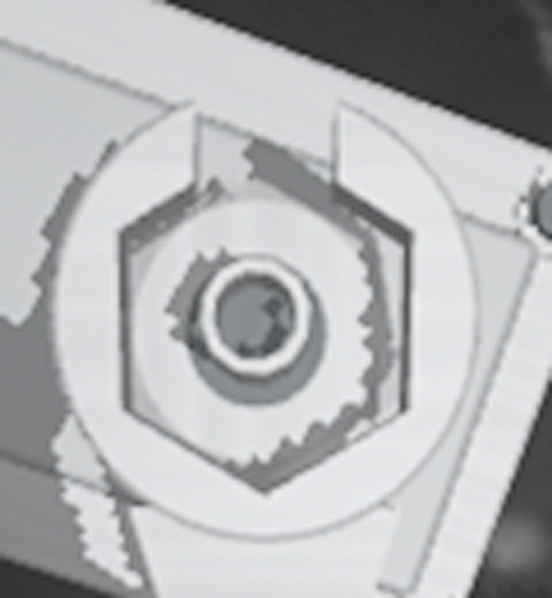

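```bash
python3 - <<'E'
from h import *
c=load('w11'); s=manip.read_state(); print(s['eef_pos'],s['joints'])
a=atz(c,317.6-.4,80.6-.4,86.8); t=atz(c,260+255/4.6-.4,10+315/4.6-.4,94); print(a,t,t-a)
E
```

```text
[ 464.134757   -329.86270555   93.07891047] [-6.82190004e-01  4.78410219e-01  1.59406042e+00 -1.35858518e-05
  1.06810896e+00  3.08812329e-01]
[ 542.97037742 -277.30189262   86.8       ] [ 542.79151497 -276.19318339   94.        ] [-0.17886246  1.10870922  7.2       ]
```

{"fn": "drive_tool", "kwargs": {
  "steps": [
    {"delta_pos": [-0.2, 1.1, -12], "yaw": 0, "hand": 8},
    {"delta_pos": [0, 0, -5], "yaw": 0, "hand": 8},
    {"delta_pos": [0, 0, 0], "yaw": 0, "hand": 8},
    {"delta_pos": [0, 0, 0], "yaw": 0, "hand": 8},
    {"delta_pos": [0, 0, 0], "yaw": 0, "hand": 8}
  ]
}}

```text
clock: 10.72
eef_pos: [463.8, -328.6, 75.4]
eef_rot: [-3.141, 0.0, 0.58]
wrist_force: [0.4, 0.1, -3.5]
finger_gap: 12.3
```

{"fn": "drive_tool", "kwargs": {
  "steps": [
    {"delta_pos": [0, 0, 0], "yaw": 0, "hand": 8},
    {"delta_pos": [0, 0, 0], "yaw": 0, "hand": 8},
    {"delta_pos": [0, 0, 0], "yaw": 0, "hand": 8}
  ]
}}

```text
clock: 10.97
eef_pos: [463.8, -328.7, 75.6]
eef_rot: [3.141, -0.0, 0.58]
wrist_force: [-0.0, -0.4, -2.5]
finger_gap: 12.5
```

```bash
python3 st.py; python3 - <<'E'
from h import *
c=snap('wrist','w12'); crop(c,'c12',260,10,380,140,4.6)
E
python3 st.py
```

```text
10.9667 [-0.681  0.501  1.607  0.     1.034  0.31 ] [ 463.79 -328.65   75.61] [ 3.1414e+00 -1.0000e-04  5.7980e-01] M [-0.032  0.014  0.066] F [-0.03 -0.39 -2.54] gap 12.45 eff6 [-0.001 -0.   ]
11.0167 [-0.681  0.501  1.607 -0.     1.034  0.31 ] [ 463.76 -328.65   75.59] [ 3.1414 -0.      0.5798] M [-0.066  0.03  -0.056] F [-0.54  0.01 -2.05] gap 12.6 eff6 [-0.001 -0.   ]
```

View pics/c12.png

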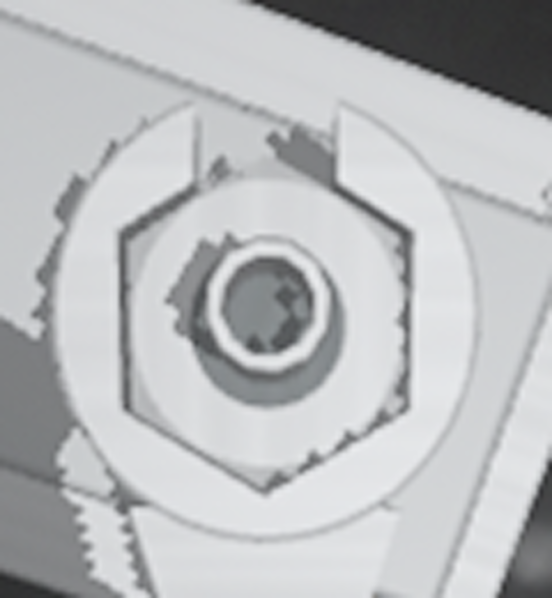

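{"fn": "drive_tool", "kwargs": {
  "steps": [
    {"delta_pos": [0, 0, -4], "yaw": 0, "hand": 8},
    {"delta_pos": [0, 0, -3], "yaw": 0, "hand": 8},
    {"delta_pos": [0, 0, 0], "yaw": 0, "hand": 8}
  ]
}}

```text
clock: 11.27
eef_pos: [463.4, -328.4, 67.6]
eef_rot: [-3.141, 0.0, 0.58]
wrist_force: [-0.2, 0.2, -2.5]
finger_gap: 11.9
```

```bash
python3 st.py
```

```text
11.2667 [-0.681  0.512  1.612 -0.     1.019  0.31 ] [ 463.44 -328.4    67.6 ] [-3.1406e+00  3.0000e-04  5.7980e-01] M [-0.086  0.073 -0.062] F [-0.15  0.21 -2.48] gap 11.91 eff6 [ 0.063 -0.022]
```

{"fn": "drive_tool", "kwargs": {
  "steps": [
    {"delta_pos": [0, 0, -2], "yaw": 0, "hand": 8},
    {"delta_pos": [0, 0, 0], "yaw": 0, "hand": 8},
    {"delta_pos": [0, 0, 0], "yaw": 0, "hand": 8}
  ]
}}

```text
clock: 11.52
eef_pos: [463.7, -328.6, 66.3]
eef_rot: [-3.141, 0.0, 0.58]
wrist_force: [0.7, -0.3, -3.5]
finger_gap: 12.1
```

```bash
python3 st.py; python3 - <<'E'
from h import *
c=snap('wrist','w13'); crop(c,'c13',260,10,380,140,4.6)
E
```

```text
11.5167 [-0.681  0.514  1.612 -0.     1.016  0.31 ] [ 463.69 -328.6    66.33] [-3.1414e+00  1.0000e-04  5.7980e-01] M [-0.038  0.011 -0.017] F [ 0.69 -0.26 -3.53] gap 12.05 eff6 [-0.004 -0.   ]
```

View pics/c13.png

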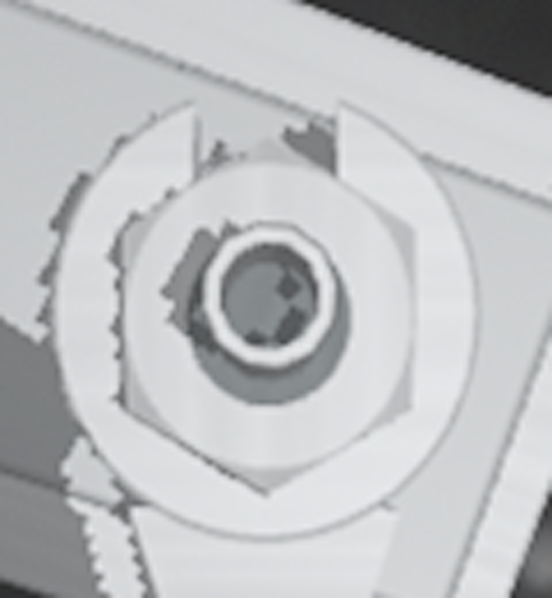

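```bash
python3 - <<'E'
from h import *
C=np.array([542.6,-276.2]); v=np.array([463.69,-328.6])-C
th=0; p=v.copy()
for i,d in enumerate([.04,.05]+[.1]*15):
    th-=d; q=np.array([[np.cos(th),-np.sin(th)],[np.sin(th),np.cos(th)]])@v; print(i,-d,(q-p).round(2),round(th,3),(q+C).round(1)); p=q
E
```

```text
0 -0.04 [-2.03  3.2 ] -0.04 [ 461.7 -325.4]
1 -0.05 [-2.36  4.11] -0.09 [ 459.3 -321.3]
2 -0.1 [-4.09  8.54] -0.19 [ 455.2 -312.8]
3 -0.1 [-3.21  8.91] -0.29 [ 452.  -303.8]
4 -0.1 [-2.31  9.18] -0.39 [ 449.7 -294.7]
5 -0.1 [-1.38  9.37] -0.49 [ 448.3 -285.3]
6 -0.1 [-0.44  9.46] -0.59 [ 447.9 -275.8]
7 -0.1 [0.51 9.45] -0.69 [ 448.4 -266.4]
8 -0.1 [1.45 9.36] -0.79 [ 449.8 -257. ]
9 -0.1 [2.38 9.17] -0.89 [ 452.2 -247.9]
10 -0.1 [3.28 8.88] -0.99 [ 455.5 -239. ]
11 -0.1 [4.15 8.51] -1.09 [ 459.6 -230.5]
12 -0.1 [4.98 8.05] -1.19 [ 464.6 -222.4]
13 -0.1 [5.76 7.52] -1.29 [ 470.4 -214.9]
14 -0.1 [6.48 6.9 ] -1.39 [ 476.9 -208. ]
15 -0.1 [7.14 6.22] -1.49 [ 484.  -201.8]
16 -0.1 [7.72 5.48] -1.59 [ 491.7 -196.3]
```

{"fn": "drive_tool", "kwargs": {
  "steps": [
    {"delta_pos": [-2.0, 3.2, 0], "yaw": -0.04, "hand": 8},
    {"delta_pos": [-2.4, 4.1, 0], "yaw": -0.05, "hand": 8}
  ]
}}

```text
clock: 11.73
eef_pos: [459.3, -321.5, 66.5]
eef_rot: [3.141, 0.0, 0.488]
wrist_force: [0.9, -2.6, -2.6]
finger_gap: 12.2
```

```bash
python3 st.py
```

```text
11.7333 [-0.676  0.499  1.636 -0.     1.007  0.407] [ 459.3  -321.49   66.53] [3.1412e+00 1.0000e-04 4.8810e-01] M [-0.471 -0.042  0.011] F [ 0.86 -2.65 -2.61] gap 12.18 eff6 [ 0.63  -1.786]
```

{"fn": "drive_tool", "kwargs": {
  "steps": [
    {"delta_pos": [-4.1, 8.5, 0], "yaw": -0.1, "hand": 8},
    {"delta_pos": [0, 0, 0], "yaw": 0, "hand": 8}
  ]
}}

```text
clock: 11.9
eef_pos: [455.0, -312.4, 66.7]
eef_rot: [3.141, -0.0, 0.385]
wrist_force: [-0.6, -2.7, -2.3]
finger_gap: 12.3
```

```bash
python3 st.py
```

```text
11.9 [-0.668  0.482  1.661 -0.     0.998  0.518] [ 455.03 -312.41   66.67] [ 3.141e+00 -1.000e-04  3.853e-01] M [-0.403  0.203 -0.092] F [-0.61 -2.67 -2.35] gap 12.25 eff6 [1.15  2.114]
```

{"fn": "drive_tool", "kwargs": {
  "steps": [
    {"delta_pos": [-3.2, 8.9, 0], "yaw": -0.1, "hand": 8},
    {"delta_pos": [-2.3, 9.2, 0], "yaw": -0.1, "hand": 8}
  ]
}}

```text
clock: 12.07
eef_pos: [449.9, -295.5, 66.8]
eef_rot: [3.14, -0.001, 0.189]
wrist_force: [2.2, -4.5, -3.0]
finger_gap: 12.2
```

```bash
python3 st.py; python3 - <<'E'
from h import *
c=snap('wrist','w14'); crop(c,'c14',260,10,380,140,4.6)
E
```

```text
12.0667 [-6.490e-01  4.550e-01  1.702e+00 -1.000e-03  9.830e-01  7.340e-01] [ 449.93 -295.55   66.81] [ 3.1399e+00 -7.0000e-04  1.8850e-01] M [-0.821 -0.431  0.087] F [ 2.21 -4.55 -2.98] gap 12.18 eff6 [-0.179 -3.218]
```

View pics/c14.png

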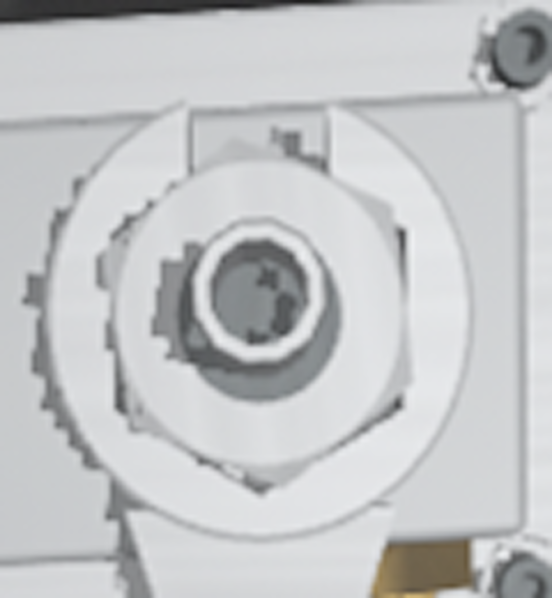

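{"fn": "drive_tool", "kwargs": {
  "steps": [
    {"delta_pos": [-1.4, 9.4, 0], "yaw": -0.1, "hand": 8},
    {"delta_pos": [-0.4, 9.4, 0], "yaw": -0.1, "hand": 8},
    {"delta_pos": [0.5, 9.4, 0], "yaw": -0.1, "hand": 8},
    {"delta_pos": [1.5, 9.4, 0], "yaw": -0.1, "hand": 8}
  ]
}}

```text
clock: 12.45
eef_pos: [450.2, -257.7, 66.8]
eef_rot: [3.141, -0.001, -0.21]
wrist_force: [2.0, -5.6, -3.4]
finger_gap: 12.4
```

```bash
python3 st.py
```

```text
12.45 [-5.900e-01  4.190e-01  1.758e+00 -1.000e-03  9.640e-01  1.191e+00] [ 450.2 -257.7   66.8] [ 3.1405e+00 -9.0000e-04 -2.1000e-01] M [-1.038 -0.271  0.02 ] F [ 1.99 -5.58 -3.41] gap 12.36 eff6 [ 0.421 -2.931]
```

{"fn": "drive_tool", "kwargs": {
  "steps": [
    {"delta_pos": [2.4, 9.2, 0], "yaw": -0.1, "hand": 8},
    {"delta_pos": [3.3, 8.9, 0], "yaw": -0.1, "hand": 8},
    {"delta_pos": [4.1, 8.5, 0], "yaw": -0.1, "hand": 8},
    {"delta_pos": [5.0, 8.1, 0], "yaw": -0.1, "hand": 8}
  ]
}}

```text
clock: 12.78
eef_pos: [465.2, -223.0, 66.8]
eef_rot: [3.141, -0.001, -0.61]
wrist_force: [0.7, -8.2, -3.6]
finger_gap: 11.8
```

```bash
python3 st.py
```

```text
12.7833 [-5.180e-01  4.130e-01  1.766e+00 -1.000e-03  9.620e-01  1.664e+00] [ 465.18 -223.02   66.79] [ 3.1408e+00 -1.2000e-03 -6.0990e-01] M [-1.281 -0.12   0.006] F [ 0.7  -8.21 -3.61] gap 11.78 eff6 [ 1.268 -2.969]
```

{"fn": "drive_tool", "kwargs": {
  "steps": [
    {"delta_pos": [5.8, 7.5, 0], "yaw": -0.1, "hand": 8},
    {"delta_pos": [6.5, 6.9, 0], "yaw": -0.1, "hand": 8},
    {"delta_pos": [7.1, 6.2, 0], "yaw": -0.1, "hand": 8},
    {"delta_pos": [0, 0, 0], "yaw": 0, "hand": 8}
  ]
}}

```text
clock: 13.12
eef_pos: [485.3, -201.9, 66.8]
eef_rot: [-3.141, -0.001, -0.91]
wrist_force: [1.1, -5.1, -2.8]
finger_gap: 11.8
```

```bash
python3 st.py; python3 - <<'E'
from h import *
c=snap('wrist','w15'); crop(c,'c15',260,10,380,140,4.6)
P=cloud(c); 
print(fitnut(c,542.7,-276.5,zlo=63,rad=17))
E
```

```text
13.1167 [-4.640e-01  4.320e-01  1.738e+00 -1.000e-03  9.710e-01  2.018e+00] [ 485.31 -201.93   66.76] [-3.1415e+00 -1.3000e-03 -9.1040e-01] M [-0.869 -0.275 -0.123] F [ 1.13 -5.07 -2.84] gap 11.84 eff6 [2.881 2.504]
(array([ 542.49209327, -276.6518024 ,   14.43059191]), np.float64(1138.0), np.uint64(59104))
```

View pics/c15.png

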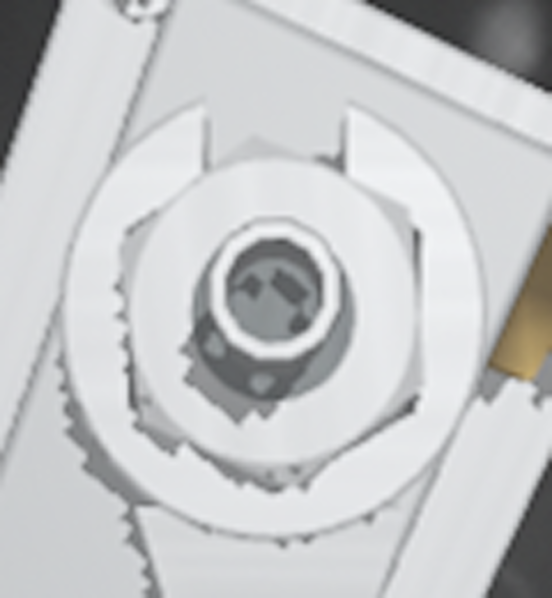

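{"fn": "drive_tool", "kwargs": {
  "steps": [
    {"delta_pos": [7.7, 5.5, 0], "yaw": -0.1, "hand": 8},
    {"delta_pos": [0, 0, 0], "yaw": 0, "hand": 8},
    {"delta_pos": [0, 0, 0], "yaw": 0, "hand": 8}
  ]
}}

```text
clock: 13.42
eef_pos: [492.2, -197.1, 66.7]
eef_rot: [-3.141, -0.001, -1.004]
wrist_force: [1.7, -5.7, -2.9]
finger_gap: 12.0
```

```bash
python3 st.py; python3 - <<'E'
from h import *
C=np.array([542.6,-276.2]); s=manip.read_state(); v=s['eef_pos'][:2]-C; p=v.copy()
for th in (.03,.06,.08):
    q=np.array([[np.cos(th),-np.sin(th)],[np.sin(th),np.cos(th)]])@v; print(th,(q-p).round(2),np.linalg.norm(v)); p=q
c=snap('wrist','w16'); crop(c,'c16',260,10,380,140,4.6)
E
```

```text
13.4167 [-0.45   0.441  1.725 -0.     0.975  2.125] [ 492.21 -197.1    66.66] [-3.1413e+00 -1.2000e-03 -1.0038e+00] M [-0.872 -0.337 -0.11 ] F [ 1.71 -5.72 -2.85] gap 12.02 eff6 [2.691 0.506]
0.03 [-2.35 -1.55] 93.78820251894902
0.06 [-2.3  -1.62] 93.78820251894902
0.08 [-1.51 -1.12] 93.78820251894902
```

View pics/c16.png

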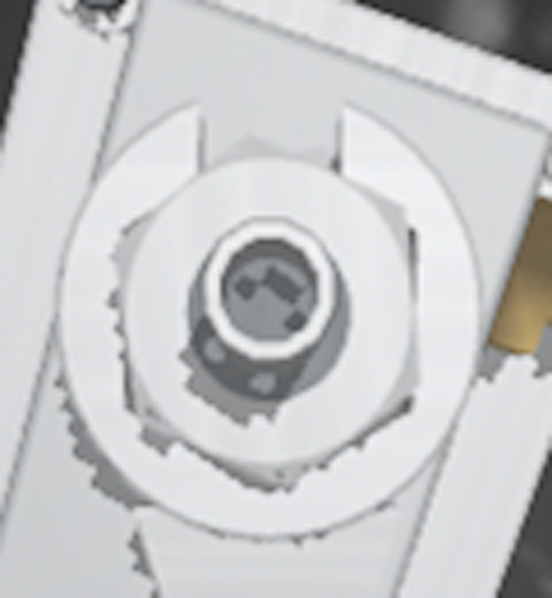

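{"fn": "drive_tool", "kwargs": {
  "steps": [
    {"delta_pos": [-2.3, -1.6, 0], "yaw": 0.03, "hand": 8},
    {"delta_pos": [-2.3, -1.6, 0], "yaw": 0.03, "hand": 8},
    {"delta_pos": [0, 0, 0], "yaw": 0, "hand": 8},
    {"delta_pos": [0, 0, 0], "yaw": 0, "hand": 8}
  ]
}}

```text
clock: 13.8
eef_pos: [487.4, -200.1, 66.6]
eef_rot: [-3.141, -0.001, -0.947]
wrist_force: [3.0, -4.2, -1.7]
finger_gap: 12.4
```

```bash
python3 st.py; python3 - <<'E'
from h import *
c=snap('wrist','w17'); crop(c,'c17',260,10,380,140,4.6)
E
```

```text
13.8 [-0.459  0.434  1.734 -0.     0.972  2.059] [ 487.36 -200.1    66.64] [-3.1413e+00 -7.0000e-04 -9.4750e-01] M [-0.774 -0.443 -0.034] F [ 3.02 -4.19 -1.66] gap 12.4 eff6 [ 1.574 -0.384]
```

View pics/c17.png

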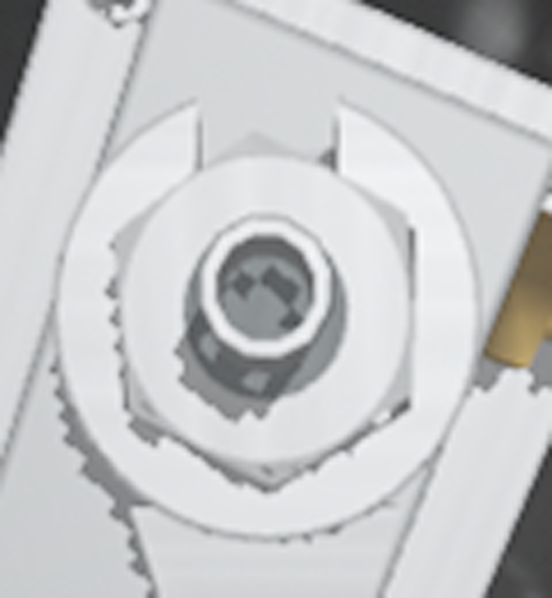

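{"fn": "drive_tool", "kwargs": {
  "steps": [
    {"delta_pos": [0.5, -0.8, 0], "yaw": 0, "hand": 8},
    {"delta_pos": [-1.6, -1.1, 0], "yaw": 0.02, "hand": 8},
    {"delta_pos": [0, 0, 0], "yaw": 0, "hand": 8},
    {"delta_pos": [0, 0, 0], "yaw": 0, "hand": 8}
  ]
}}

```text
clock: 14.18
eef_pos: [486.0, -201.3, 66.4]
eef_rot: [3.142, 0.001, -0.93]
wrist_force: [-0.6, -0.9, -2.2]
finger_gap: 12.2
```

```bash
python3 st.py; python3 - <<'E'
from h import *
c=snap('wrist','w18'); crop(c,'c18',260,10,380,140,4.6)
E
```

```text
14.1833 [-0.462  0.434  1.736  0.     0.972  2.038] [ 485.98 -201.28   66.36] [ 3.1415e+00  5.0000e-04 -9.2950e-01] M [-0.024 -0.09  -0.054] F [-0.6  -0.92 -2.18] gap 12.2 eff6 [ 0.143 -0.189]
```

View pics/c18.png

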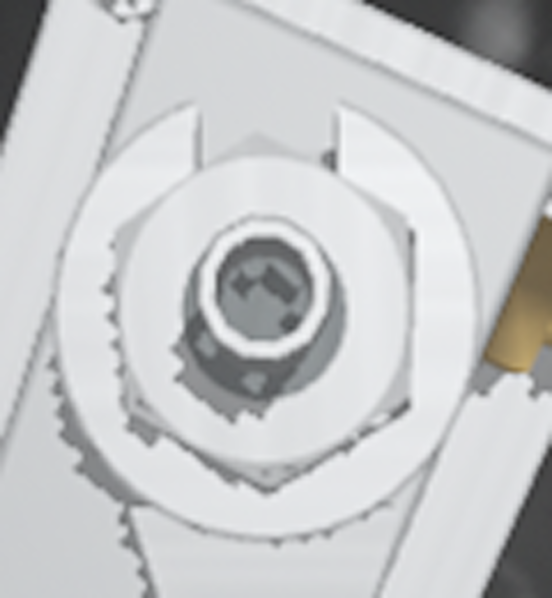

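{"fn": "drive_tool", "kwargs": {
  "steps": [
    {"delta_pos": [0, 0, 2], "yaw": 0, "hand": 8},
    {"delta_pos": [0, 0, 2], "yaw": 0, "hand": 8},
    {"delta_pos": [0, 0, 0], "yaw": 0, "hand": 8}
  ]
}}

```text
clock: 14.48
eef_pos: [486.3, -201.4, 70.9]
eef_rot: [-3.141, -0.0, -0.93]
wrist_force: [-0.2, 0.2, -2.4]
finger_gap: 12.2
```

```bash
python3 st.py
```

```text
14.4833 [-0.462  0.427  1.733  0.     0.981  2.039] [ 486.28 -201.37   70.89] [-3.1413e+00 -3.0000e-04 -9.3010e-01] M [ 0.113  0.008 -0.02 ] F [-0.17  0.19 -2.4 ] gap 12.22 eff6 [-0.041  0.   ]
```

{"fn": "drive_tool", "kwargs": {
  "steps": [
    {"delta_pos": [0, 0, 5], "yaw": 0, "hand": 8},
    {"delta_pos": [0, 0, 6], "yaw": 0, "hand": 8},
    {"delta_pos": [0, 0, 8], "yaw": 0, "hand": 8},
    {"delta_pos": [0, 0, 12], "yaw": 0, "hand": 8},
    {"delta_pos": [0, 0, 15], "yaw": 0, "hand": 8}
  ]
}}

```text
clock: 14.9
eef_pos: [485.8, -201.2, 117.1]
eef_rot: [3.141, 0.001, -0.93]
wrist_force: [-0.1, 0.1, -2.6]
finger_gap: 12.0
```

```bash
python3 st.py
```

```text
14.9 [-0.462  0.361  1.702  0.     1.08   2.039] [ 485.83 -201.21  117.1 ] [ 3.1412e+00  9.0000e-04 -9.3020e-01] M [0.149 0.054 0.017] F [-0.15  0.13 -2.56] gap 12.0 eff6 [0.009 0.   ]
```

{"fn": "drive_tool", "kwargs": {
  "steps": [
    {"delta_pos": [0, 0, 15], "yaw": 0, "hand": 8},
    {"delta_pos": [0, 0, 15], "yaw": 0, "hand": 8},
    {"delta_pos": [0, 0, 0], "yaw": 0, "hand": 8}
  ]
}}

```text
clock: 15.15
eef_pos: [487.2, -201.9, 149.9]
eef_rot: [-3.139, -0.004, -0.93]
wrist_force: [0.3, -0.5, -2.4]
finger_gap: 12.0
```

```bash
python3 st.py; python3 - <<'E'
from h import *
c=snap('wrist','w19'); crop(c,'c19',260,10,380,140,4.6)
c=snap('top','t2'); crop(c,'ct2',230,140,460,265,3.4)
E
```

```text
15.15 [-0.462  0.32   1.673  0.     1.144  2.039] [ 487.23 -201.88  149.92] [-3.1393 -0.0044 -0.9302] M [ 0.087 -0.038 -0.009] F [ 0.34 -0.46 -2.44] gap 12.02 eff6 [0.    0.002]
```

View pics/c19.png

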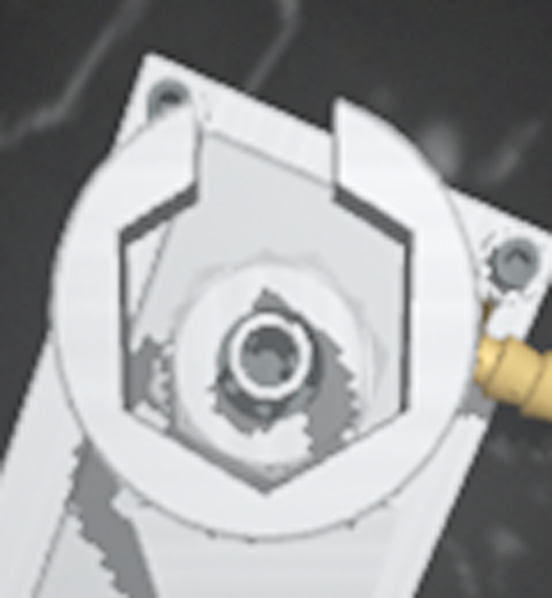

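View pics/ct2.png

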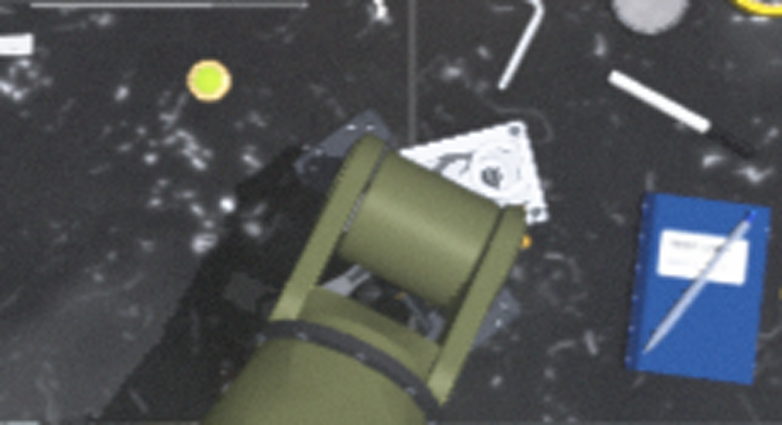

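{"fn": "drive_tool", "kwargs": {
  "steps": [
    {"delta_pos": [-12, 16, 0], "yaw": 0, "hand": 8},
    {"delta_pos": [-20, 27, 0], "yaw": 0, "hand": 8},
    {"delta_pos": [-10, 14, 0], "yaw": 0, "hand": 8},
    {"delta_pos": [0, 0, 0], "yaw": 0, "hand": 8},
    {"delta_pos": [0, 0, 0], "yaw": 0, "hand": 8}
  ]
}}

```text
clock: 15.67
eef_pos: [443.8, -144.0, 146.0]
eef_rot: [3.141, 0.001, -0.929]
wrist_force: [-0.0, 0.3, -3.4]
finger_gap: 12.3
```

```bash
python3 st.py; python3 - <<'E'
from h import *
c=snap('wrist','w20'); crop(c,'c20',240,0,400,130,4.6)
print(fitnut(c,542.7,-276.5,rad=30))
E
```

```text
15.6667 [-0.392  0.199  1.837 -0.     1.106  2.108] [ 443.82 -143.97  146.  ] [ 3.1413e+00  6.0000e-04 -9.2930e-01] M [ 0.103 -0.022  0.047] F [-0.01  0.28 -3.4 ] gap 12.32 eff6 [0.968 0.141]
(array([ 542.78800348, -276.77752565,   10.80591338]), np.float64(124.0), np.uint64(1312))
```

View pics/c20.png

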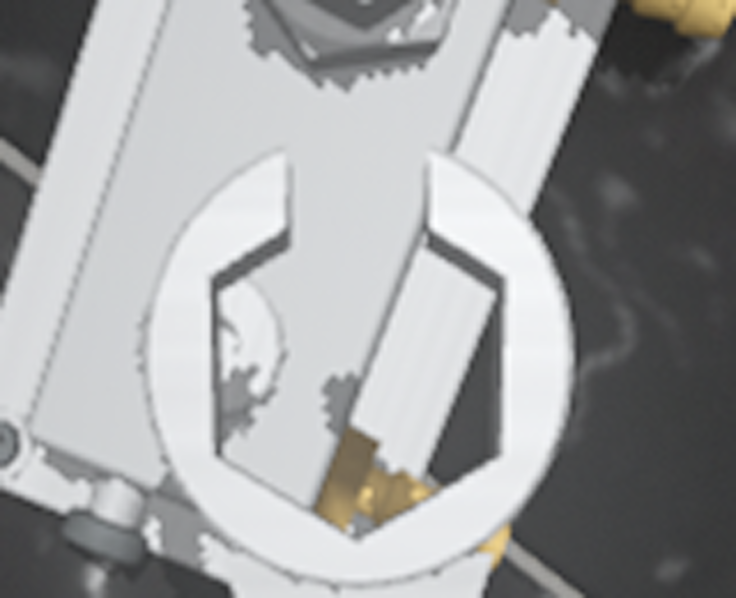

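{"fn": "drive_tool", "kwargs": {
  "steps": [
    {"delta_pos": [28, 3, 0], "yaw": 0, "hand": 8},
    {"delta_pos": [28, 3, 0], "yaw": 0, "hand": 8},
    {"delta_pos": [0, 0, 0], "yaw": 0, "hand": 8},
    {"delta_pos": [0, 0, 0], "yaw": 0, "hand": 8}
  ]
}}

```text
clock: 16.05
eef_pos: [500.8, -138.8, 145.4]
eef_rot: [3.141, 0.001, -0.93]
wrist_force: [-0.7, -0.8, -2.9]
finger_gap: 12.5
```

```bash
python3 st.py; python3 - <<'E'
from h import *
c=snap('wrist','w21'); crop(c,'c21',180,0,400,160,3.6)
print(fitnut(c,542.7,-276.5,rad=30))
E
```

```text
16.05 [-0.341  0.312  1.694 -0.     1.137  2.16 ] [ 500.78 -138.76  145.39] [ 3.1408e+00  1.1000e-03 -9.3000e-01] M [ 0.162  0.069 -0.021] F [-0.66 -0.76 -2.95] gap 12.5 eff6 [0.805 0.152]
(array([ 542.37147094, -276.74763275,    9.30912563]), np.float64(693.0), np.uint64(33344))
```

View pics/c21.png

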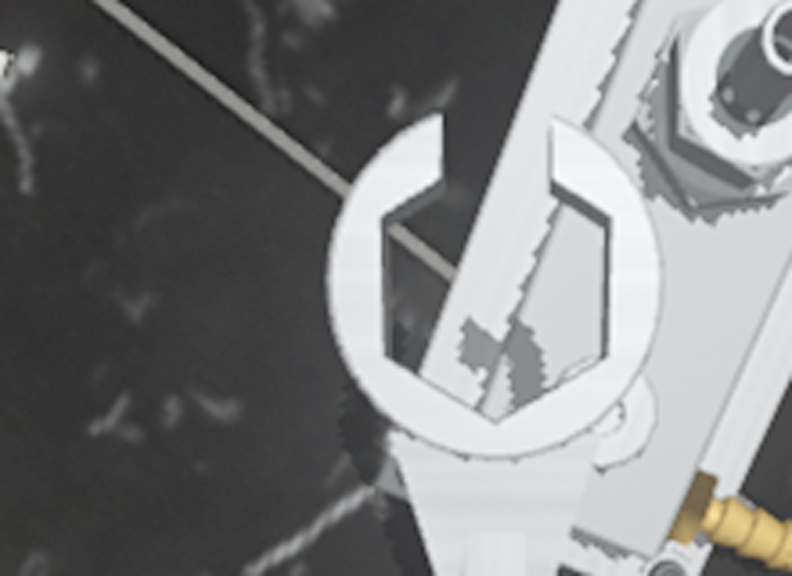

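{"fn": "drive_tool", "kwargs": {
  "steps": [
    {"delta_pos": [-3, 15, 0], "yaw": 0.1, "hand": 8},
    {"delta_pos": [-3, 22, 0], "yaw": 0.11, "hand": 8},
    {"delta_pos": [-3, 22, 0], "yaw": 0.11, "hand": 8},
    {"delta_pos": [-3, 22, 0], "yaw": 0.11, "hand": 8},
    {"delta_pos": [-3, 22, 0], "yaw": 0.11, "hand": 8}
  ]
}}

```text
clock: 16.52
eef_pos: [484.3, -35.1, 146.3]
eef_rot: [3.141, 0.0, -0.386]
wrist_force: [0.5, 0.1, -2.1]
finger_gap: 12.5
```

{"fn": "drive_tool", "kwargs": {
  "steps": [
    {"delta_pos": [-3, 22, 0], "yaw": 0.11, "hand": 8},
    {"delta_pos": [-3, 22, 0], "yaw": 0.11, "hand": 8},
    {"delta_pos": [-3, 22, 0], "yaw": 0.11, "hand": 8},
    {"delta_pos": [-3, 16, 0], "yaw": 0.11, "hand": 8},
    {"delta_pos": [-2, 7, 0], "yaw": 0.1, "hand": 8}
  ]
}}

```text
clock: 16.93
eef_pos: [470.3, 54.7, 146.4]
eef_rot: [-3.141, 0.0, 0.156]
wrist_force: [0.8, 0.5, -3.7]
finger_gap: 12.5
```

{"fn": "drive_tool", "kwargs": {
  "steps": [
    {"delta_pos": [0, 0, -25], "yaw": 0, "hand": 8},
    {"delta_pos": [0, 0, -30], "yaw": 0, "hand": 8},
    {"delta_pos": [0, 0, -30], "yaw": 0, "hand": 8},
    {"delta_pos": [0, 0, -15], "yaw": 0, "hand": 8},
    {"delta_pos": [0, 0, 0], "yaw": 0, "hand": 8}
  ]
}}

```text
clock: 17.35
eef_pos: [468.9, 52.9, 43.5]
eef_rot: [-3.141, 0.006, 0.149]
wrist_force: [-0.2, 0.1, -3.4]
finger_gap: 12.3
```

{"fn": "drive_tool", "kwargs": {
  "steps": [
    {"delta_pos": [0, 0, 0], "yaw": 0, "hand": 8},
    {"delta_pos": [0, 0, 0], "yaw": 0, "hand": 8},
    {"delta_pos": [0, 0, 0], "yaw": 0, "hand": 8}
  ]
}}

```text
clock: 17.6
eef_pos: [471.8, 53.4, 47.8]
eef_rot: [3.141, -0.002, 0.15]
wrist_force: [-0.6, 0.4, -2.6]
finger_gap: 12.3
```

```bash
python3 st.py
```

```text
17.6 [ 0.036  0.369  1.889 -0.     0.881  1.457] [471.83  53.43  47.83] [ 3.1413e+00 -2.3000e-03  1.4950e-01] M [ 0.015  0.042 -0.059] F [-0.58  0.42 -2.58] gap 12.31 eff6 [-0.077 -0.004]
```

Down about 26 mm more (to TCP ~20.5).

{"fn": "drive_tool", "kwargs": {
  "steps": [
    {"delta_pos": [0, 0, -12], "yaw": 0, "hand": 8},
    {"delta_pos": [0, 0, -8], "yaw": 0, "hand": 8},
    {"delta_pos": [0, 0, -3], "yaw": 0, "hand": 8},
    {"delta_pos": [0, 0, 0], "yaw": 0, "hand": 8},
    {"delta_pos": [0, 0, 0], "yaw": 0, "hand": 8}
  ]
}}

```text
clock: 18.02
eef_pos: [471.2, 53.6, 23.7]
eef_rot: [3.142, -0.0, 0.15]
wrist_force: [-0.2, -0.7, -2.3]
finger_gap: 12.1
```

{"fn": "drive_tool", "kwargs": {
  "steps": [
    {"delta_pos": [0, 0, 0], "yaw": 0, "hand": 8},
    {"delta_pos": [0, 0, -1.5], "yaw": 0, "hand": 8},
    {"delta_pos": [0, 0, 0], "yaw": 0, "hand": 8},
    {"delta_pos": [0, 0, 0], "yaw": 0, "hand": 8}
  ]
}}

```text
clock: 18.35
eef_pos: [471.2, 53.6, 22.0]
eef_rot: [3.142, -0.0, 0.15]
wrist_force: [0.3, 0.2, -2.6]
finger_gap: 11.8
```

```bash
python3 st.py
```

```text
18.35 [ 0.036  0.416  1.899 -0.     0.826  1.457] [471.17  53.59  22.04] [ 3.1416e+00 -1.0000e-04  1.4980e-01] M [ 0.036  0.062 -0.024] F [ 0.26  0.2  -2.64] gap 11.81 eff6 [-0.002 -0.   ]
```

{"fn": "drive_tool", "kwargs": {
  "steps": [
    {"delta_pos": [0, 0, -1], "yaw": 0, "hand": 8},
    {"delta_pos": [0, 0, -0.6], "yaw": 0, "hand": 8},
    {"delta_pos": [0, 0, 0], "yaw": 0, "hand": 8},
    {"delta_pos": [0, 0, 0], "yaw": 0, "hand": 8}
  ]
}}

```text
clock: 18.68
eef_pos: [471.2, 53.6, 20.4]
eef_rot: [3.142, -0.0, 0.15]
wrist_force: [0.1, 0.4, -1.3]
finger_gap: 12.0
```

```bash
python3 st.py
```

```text
18.6833 [ 0.036  0.42   1.9   -0.     0.822  1.457] [471.23  53.59  20.42] [ 3.1416e+00 -2.0000e-04  1.4980e-01] M [ 0.039  0.117 -0.034] F [ 0.06  0.36 -1.31] gap 11.98 eff6 [-0.027 -0.001]
```

Touching the bench. Release and rise.

{"fn": "drive_tool", "kwargs": {
  "steps": [
    {"delta_pos": [0, 0, 0], "yaw": 0, "hand": 30},
    {"delta_pos": [0, 0, 0], "yaw": 0, "hand": 40},
    {"delta_pos": [0, 0, 0], "yaw": 0, "hand": 40},
    {"delta_pos": [0, 0, 0], "yaw": 0, "hand": 40},
    {"delta_pos": [0, 0, 15], "yaw": 0, "hand": 40}
  ]
}}

```text
clock: 19.1
eef_pos: [469.9, 53.5, 33.6]
eef_rot: [-3.141, 0.004, 0.15]
wrist_force: [0.0, -0.0, 0.1]
finger_gap: 39.3
```

{"fn": "drive_tool", "kwargs": {
  "steps": [
    {"delta_pos": [0, 0, 35], "yaw": 0, "hand": 40},
    {"delta_pos": [0, 0, 40], "yaw": 0, "hand": 60},
    {"delta_pos": [0, 0, 40], "yaw": 0, "hand": 90},
    {"delta_pos": [0, 0, 20], "yaw": 0, "hand": 90},
    {"delta_pos": [0, 0, 0], "yaw": 0, "hand": 90}
  ]
}}

```text
clock: 19.52
eef_pos: [472.9, 53.7, 175.0]
eef_rot: [3.141, -0.008, 0.15]
wrist_force: [0.5, -0.3, -0.2]
finger_gap: 63.6
```

```bash
python3 st.py; python3 - <<'E'
from h import *
c=snap('wrist','w22'); P=cloud(c)
for v,u in [(110,293),(160,316),(190,316),(260,303)]: print(P[v,u].round(1))
c=snap('top','t3'); crop(c,'ct3',230,140,460,265,3.4)
E
```

```text
19.5167 [0.036 0.178 1.788 0.    1.168 1.457] [472.9   53.68 175.02] [ 3.1408 -0.0077  0.1498] M [-0.041  0.028 -0.039] F [ 0.52 -0.27 -0.21] gap 63.61 eff6 [ 0.039 -0.001]
[546.9  90.3   1.7]
[502.2  60.2  12.2]
[471.5  55.6  13. ]
[388.2  57.8   8.4]
```

View pics/w22.png

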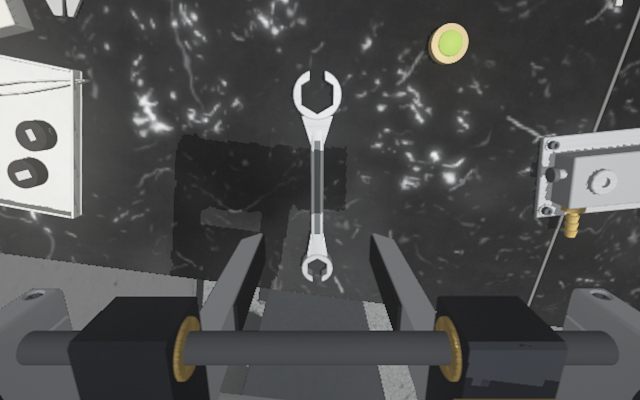

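View pics/ct3.png

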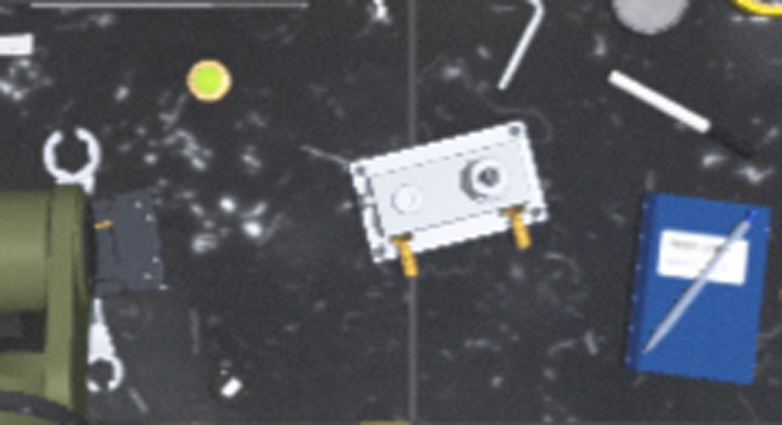

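{"fn": "drive_tool", "kwargs": {
  "steps": [
    {"delta_pos": [8, -36, 0], "yaw": 0.05, "hand": 90},
    {"delta_pos": [8, -36, 0], "yaw": 0.05, "hand": 90},
    {"delta_pos": [8, -36, 0], "yaw": 0.05, "hand": 90},
    {"delta_pos": [8, -36, 0], "yaw": 0.05, "hand": 90},
    {"delta_pos": [8, -36, 0], "yaw": 0.05, "hand": 90}
  ]
}}

```text
clock: 20.03
eef_pos: [510.6, -128.0, 168.5]
eef_rot: [-3.14, 0.002, 0.402]
wrist_force: [-0.0, 1.7, 0.2]
finger_gap: 90.3
```

{"fn": "drive_tool", "kwargs": {
  "steps": [
    {"delta_pos": [8, -36, 0], "yaw": 0.05, "hand": 90},
    {"delta_pos": [8, -36, 0], "yaw": 0.05, "hand": 90},
    {"delta_pos": [8, -36, 0], "yaw": 0.05, "hand": 90},
    {"delta_pos": [4, -38, 0], "yaw": 0.03, "hand": 90},
    {"delta_pos": [0, 0, 0], "yaw": 0, "hand": 90}
  ]
}}

```text
clock: 20.45
eef_pos: [538.3, -277.5, 167.6]
eef_rot: [-3.139, 0.002, 0.578]
wrist_force: [0.8, 0.5, 0.1]
finger_gap: 90.2
```

{"fn": "drive_tool", "kwargs": {
  "steps": [
    {"delta_pos": [0, 0, 0], "yaw": 0, "hand": 90},
    {"delta_pos": [0, 0, 0], "yaw": 0, "hand": 90},
    {"delta_pos": [0, 0, 0], "yaw": 0, "hand": 90}
  ]
}}

```text
clock: 20.7
eef_pos: [539.0, -271.2, 169.5]
eef_rot: [-3.14, 0.001, 0.581]
wrist_force: [-0.6, -0.3, 0.7]
finger_gap: 89.9
```

```bash
python3 st.py; python3 - <<'E'
from h import *
c=snap('wrist','w23'); print(fitnut(c,542.7,-276.5))
a=load('w6'); 
for f in (a,c):
    P=cloud(f); m=(np.hypot(P[...,0]-542.9,P[...,1]-276.9*-1*-1)<0)
c=snap('top','t4'); crop(c,'ct4',230,140,460,265,3.4)
P=cloud(c)
for v,u in [(177,246),(200,255),(215,257),(230,258)]: print(P[v,u].round(1))
a=load('top0')
for n,(u,v) in dict(level=(291,163),spec=(297,250),key=(385,150),marker=(424,170),petri=(421,139),book=(435,225)).items():
    r=22; t=a['frame'][v-12:v+12,u-12:u+12]; w=c['frame'][v-r:v+r,u-r:u+r]
    x=cv2.matchTemplate(w,t,cv2.TM_CCOEFF_NORMED); print(n,np.array(cv2.minMaxLoc(x)[3])-(r-12),round(x.max(),3))
E
```

```text
20.7 [-0.527  0.464  1.422  0.     1.258  0.463] [ 538.97 -271.23  169.52] [-3.1402e+00  6.0000e-04  5.8060e-01] M [ 0.009 -0.006 -0.024] F [-0.56 -0.33  0.7 ] gap 89.9 eff6 [-0.959  0.004]
(array([ 542.82578625, -276.96113205,    9.4884036 ]), np.float64(606.0), np.uint64(18736))
[588.1  79.6  -1. ]
[521.2  51.   13.3]
[478.9  46.    4.7]
[436.3  41.3  15.6]
level [0 0] 0.999
spec [0 0] 0.841
key [0 0] 0.88
marker [0 0] 0.975
petri [0 0] 0.999
book [0 0] 0.999
```

View pics/ct4.png

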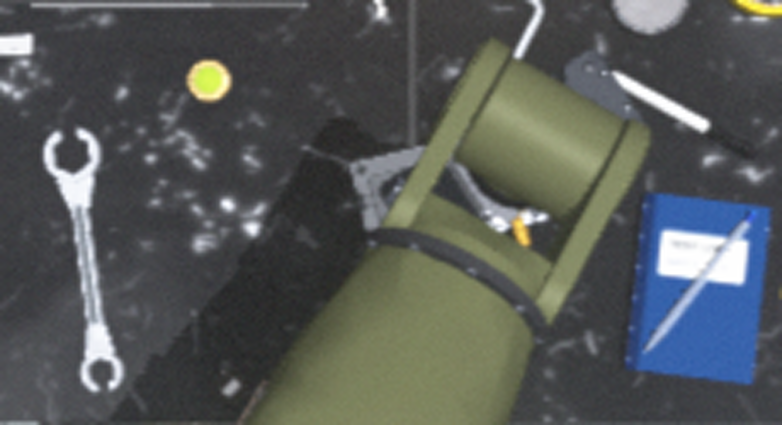

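```bash
python3 -c "
from cell import manip
print(manip.sign_off()); print(manip.read_state()['clock'])"
```

```text
the job is handed in; nothing more can be done
None
the job is handed in; nothing more can be done
```

I ran the nut down by hand to finger-tight, turned it about a quarter turn further with the wrench, and laid the wrench flat on the bench at about its original place. The job was handed in at about 21 s.

- **Finger-tight:** bearing began at a tool yaw of about 0.63 rad, where the wrist moment rose from about 0.05 to 0.41 N m. A 0.02 rad check turn briefly read 0.58 N m, just over the 0.5 N m squeeze point. I then held at 0.2 N m, so any squeeze there should be only a degree or two.
- **Wrench turn:** the wrench went down over the nut with no contact force beyond its own weight. It turned with at most about 9 N at the wrist and came off freely after I eased it back.
- **Nut angle:** two good depth fits put the nut's corners at about -50.5°, which is about 86° past finger-tight (estimated sink 0.72 mm). A fit on a cut-off view gave -49°. The tool yaw less the stated 4° play gives about -53.5°, or 89°. All are inside 66–114°; I did not measure the sink itself.
- **Wrench at rest:** it lies flat and about 190 mm from the block.
- **Bystanders:** none shows a shift in the top camera. The specimen and hex key gave weaker image matches (0.84 and 0.88) because the arm's shadow or the arm itself partly covered them.
- **Arm:** it ended about 75 mm clear above the fitting with only sensor noise on the wrist.

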